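# Lay out three beads and draw the bench loupe over them

## Robot

A 6-joint arm with a two-finger parallel gripper is mounted at the origin on the work surface. World frame = base frame: x ahead of the robot, y to its left, z up, the work surface at z = 0. Lengths are in mm, angles in rad, forces in N, time in s.
With the tool pointing down it reaches from about 350 to 975 mm from the base axis. Payload 7.1 kg.
Tool frame: the origin (TCP) lies at the very end of the fingers, on their centre line; the grasp point (between the pads) lies 19 mm behind it (ctrl.grip_depth is the distance from the TCP to the grasp point, in mm); x points along the fingers, z is the direction in which the jaws open and shut, and the axes are right-handed (so a half turn about x gives the same grasp; the last joint's range is limited). The gripper opens to 88 mm and grips with 3 to 60 N. Pads are 20 mm wide; open, the fingers measure 115 mm over their backs; the gripper's body (75 mm by 178 mm) begins 61 mm behind the grasp point.
Start: joints at [-1.134, 0.423, 1.63, -0, 1.089, -0.019], TCP at [275.127, -561.168, 222.675] pointing down, gripper open.
Joint ranges: [-3, 3], [-0.9, 2.11], [0.09, 2.58], [-1.31, 4.45], [0.11, 2.69], [-2.54, 2.54]. Speed limits (rad/s): [2.39, 2.39, 3.01, 3.14, 3.14, 3.14].

## Interface

Orientations are given as a rotation vector (axis times angle).
In Python, from workcell import ctrl gives the robot as it stands. The module is installed in compiled form; this text tells all that it offers.
- The arm moves only by the tool send_rows, never from a script. Its argument "rows" is a list of rows, each a list of 4 numbers: the shift along the tool's x, y, z in mm, then the turn about the tool's x in rad. In form: [[x, y, z, turn], ...]. A call has 1 to 10 rows; each row shifts and turns the pose as measured when the row begins, along the tool's axes as they then stand; what a row does not reach is not made up. A row lasts 1/12 s, in which the tool goes at most 41.7 mm and 7.16 degrees, less where a joint would pass 70% of its speed; a pose out of reach is approached as far as the arm can. A call with a gripper value outside its range is refused whole. "fingers" is the opening, from 0 (shut) to 1 (fully open), set as the call begins (left out, the last holds). The fingers move at their own pace and stop on an object; the grip force is fixed at half the most. Time passes only in rows, so rows that do not move let the fingers close. It gives the time, the measured TCP pose, the force and the opening at its end, in the units of the state.
- ctrl.get_obs(): the state, without advancing time (a new reading comes with each control period).
- ctrl.get_image(name): name is "scene" or "top" or "wrist"; returns a dict with "img" (400x640x3 uint8, red, green, blue), "depth" (400x640 float32, mm along the optical axis (not along the pixel's ray), 0 where there is no reading), "mtx" (3x3 intrinsics, pixels), "dist_coeffs" ([k1, k2, p1, p2, k3] as OpenCV has them; the pictures are not rectified), "world_from_camera" (4x4, takes a point from camera to world coordinates). Camera axes: x right, y down, z forward; pixel columns grow to the right and rows downward; lengths in mm; the calibration is good to about 2 mm. A picture is of the moment at which its call begins.
- ctrl.close_job(): hands the job in, once; it reports no verdict.
The state is a dict: "t": time; "qpos": joint angles; "qvel": joint speeds; "joint_torque": joint torques, N m; "ee_pos": TCP position; "orientation": TCP orientation; "ft_force": force on the tool from outside, world axes, zero at the start; "moment": the same for the moment, N m; "width": finger opening in mm.
Only numpy, scipy, OpenCV 4.12 (cv2) and the standard library are available. Lean on these libraries where they do the work, as an engineer would, in place of code of your own. Each camera call takes 0.05 s, during which the arm holds its last target.

## Task

First stand the three loose drum beads in the wells of the wooden carrier on the loupe stand, one bead per well. Then push the steel lock button on the loupe's sleeve down to free the spring-return boom, take the boom by its upright pull knob and draw it out until the broad band of its scale, the 140 mm mark, is at the mouth of the sleeve. Finish still holding the knob there, with the loupe over the beads, and leave the ring cone, the ring box and the wax tin where they are.

Things in the scene. Friction and masses are not known exactly. Their poses are not given: they have to be found in the camera images.
- stand: Bench loupe stand, fixed. Origin on the bench under the middle well, z up; the boom runs out along its -y, the wells lie along y. Grey base plate x -60 to 60, y -75 to 345, 10 mm thick; wooden carrier x -23 to 23, y -60 to 60, top 28 mm up; white square sleeve 24 mm wide, y 215 to 395, axis 190 mm up; column at x 32, y 325, 245 mm tall, clamped to the sleeve (all mm, stand's frame).
- well_1 (a point): Centre of the mouth of the first well, 28 mm above the bench, farthest from the column. All wells are round, 24 mm wide, 8 mm deep, with a flat floor 20 mm above the bench and a 2 mm chamfer; pitch 36 mm.
- well_2 (a point): Centre of the mouth of the middle well, directly above the stand's origin.
- well_3 (a point): Centre of the mouth of the third well, nearest the column.
- bead_a_center (a point): Centre (half-way up) of one of three identical loose drum beads: cream ceramic cylinders, 20 mm across, 26 mm tall, chamfered ends, small dark bore, about 18 g, standing on end on the brown bead mat, 40 mm or more apart. Any bead may go in any well; standing in a well its centre is 33 mm above the bench and 18 mm of it stand proud.
- bead_b_center (a point): Centre (half-way up) of the second drum bead, same as the first.
- bead_c_center (a point): Centre (half-way up) of the third drum bead, same as the first.
- bead_mat: Flat dark brown leather bead mat 130 x 200 x 3 mm, fixed to the bench, on which the beads start in a row along its y axis. Origin at the centre of its underside.
- lock_button (a joint): Travel of the round steel push button on top of the sleeve, m: 0 = up, boom locked at home; 0.008 = fully down, boom free. It frees the boom from about 0.004 on. About 4 N moves it; it has no spring and stays down when pushed.
- button_top (a point): Centre of the top face of the lock button (20 mm across, 12 mm proud of its collar when up), 217 mm above the bench when up, 209 mm when down; on the sleeve, 40 mm behind its mouth.
- sleeve_mouth (a point): Middle of the top edge of the sleeve's mouth (a steel collar), where the scale is read, 202 mm above the bench.
- cone_mid (a point): Middle of a loose wooden ring cone with a ring on it, 40 mm across the foot, 67 mm tall; leave it alone.
- box_mid (a point): Middle of a small open dark wooden box with rings, 56 x 84 x 28 mm; leave it alone.
- tin_mid (a point): Middle of a round flat metal wax tin, 56 mm across and 23 mm tall; leave it alone.
- boom_travel (a joint): How far the boom is drawn out, m: 0 = home, as at the start; at most 0.155. It is the scale reading at the sleeve's mouth: thin dark lines every 10 mm, longer at 50, 100 and 150, and at 140 mm one broad (3 mm) dark band all round. A spring pulls it home with 3 N at home and 4.4 N at 140 mm, plus about 1 N of friction to draw it; it runs home if let go.
- boom: The telescoping boom: square aluminium bar 14 mm wide with the pull knob and the lens on its outer end. Origin on its axis, 190 mm above the bench; at home this lies at the sleeve's mouth. Axes as the stand's; it moves along -y.
- knob_center (a point): Upright knurled steel pull knob on the boom between sleeve and lens: a cylinder 16 mm across, 40 mm tall. Its centre, 218 mm above the bench; its foot, at 198 mm, is on a 22 mm wide block. At home it is 25 mm in front of the sleeve's mouth, 65 mm from the button. The lens (73 mm over its frame, frame top 195 mm up) begins 14 mm beyond it, centre 50 mm beyond.

How it is judged (in metres and radians):
On the way, in this order (a step that is already met when the one before it is completed fails the run):
1. a bead stands in each of the three wells (((horizontal distance between bead_a_center and well_1 below 0.006 m and z of bead_a_center in the frame of well_1 below 0.0075 m and (angle between bead_a_center's own z axis and vertical below 0.3 rad or angle between bead_a_center's own z axis and vertical above 2.84 rad)) or (horizontal distance between bead_b_center and well_1 below 0.006 m and z of bead_b_center in the frame of well_1 below 0.0075 m and (angle between bead_b_center's own z axis and vertical below 0.3 rad or angle between bead_b_center's own z axis and vertical above 2.84 rad)) or (horizontal distance between bead_c_center and well_1 below 0.006 m and z of bead_c_center in the frame of well_1 below 0.0075 m and (angle between bead_c_center's own z axis and vertical below 0.3 rad or angle between bead_c_center's own z axis and vertical above 2.84 rad))) and ((horizontal distance between bead_a_center and well_2 below 0.006 m and z of bead_a_center in the frame of well_2 below 0.0075 m and (angle between bead_a_center's own z axis and vertical below 0.3 rad or angle between bead_a_center's own z axis and vertical above 2.84 rad)) or (horizontal distance between bead_b_center and well_2 below 0.006 m and z of bead_b_center in the frame of well_2 below 0.0075 m and (angle between bead_b_center's own z axis and vertical below 0.3 rad or angle between bead_b_center's own z axis and vertical above 2.84 rad)) or (horizontal distance between bead_c_center and well_2 below 0.006 m and z of bead_c_center in the frame of well_2 below 0.0075 m and (angle between bead_c_center's own z axis and vertical below 0.3 rad or angle between bead_c_center's own z axis and vertical above 2.84 rad))) and ((horizontal distance between bead_a_center and well_3 below 0.006 m and z of bead_a_center in the frame of well_3 below 0.0075 m and (angle between bead_a_center's own z axis and vertical below 0.3 rad or angle between bead_a_center's own z axis and vertical above 2.84 rad)) or (horizontal distance between bead_b_center and well_3 below 0.006 m and z of bead_b_center in the frame of well_3 below 0.0075 m and (angle between bead_b_center's own z axis and vertical below 0.3 rad or angle between bead_b_center's own z axis and vertical above 2.84 rad)) or (horizontal distance between bead_c_center and well_3 below 0.006 m and z of bead_c_center in the frame of well_3 below 0.0075 m and (angle between bead_c_center's own z axis and vertical below 0.3 rad or angle between bead_c_center's own z axis and vertical above 2.84 rad)))), for 0.2 s.
2. then the lock button is pushed down and the boom is free (value of joint lock_button above 0.005 m), for 0.1 s.
At the end, for the whole second after the job is handed in: Each well holds one upright bead (centre within 6 mm of the well's axis, foot down in the well), the lock button is down (over 5 mm), and the boom is held in the fingers by its pull knob (contact force over 1.5 N), at rest with 140 mm drawn out, within 4 mm (all of step 1 and value of joint boom_travel between 0.136 and 0.144 m and velocity of joint boom_travel between -0.01 and 0.01 m/s and value of joint lock_button above 0.005 m and contact force between the fingers and boom above 1.5 N); the arm keeps its last pose, push and grip.
It fails at once if the ring cone is pushed more than 20 mm from its place (distance of cone_mid from where it was at the start of the episode above 0.02 m).
It fails at once if the ring box is pushed more than 20 mm from its place (distance of box_mid from where it was at the start of the episode above 0.02 m).
It fails at once if the wax tin is pushed more than 20 mm from its place (distance of tin_mid from where it was at the start of the episode above 0.02 m).
It also fails if it takes over 72 s, if anything falls off the work surface, if the arm or the gripper's body presses on something with over 40 N, if the wrist force passes 120 N, or if a joint passes its speed limit or range.

## Working session

There is one attempt and no reset: what is moved stays moved. The work goes in short steps, Python scripts to look and compute and a tool call to move; the robot and the scene stay as the last step left them, time stands still between calls to the robot, and variables do not carry over. Pictures are saved under pics/ and viewed, and the job is handed in when it is done.

Besides the shell and the picture viewer there is one more tool, called by a JSON object that holds its "op" and its "data", one argument or row to a line. send_rows: Moves the arm, as the interface text tells. Its arguments: {"type":"object","properties":{"rows":{"type":"array"},"fingers":{"type":"number"}},"required":["rows"]}

```bash
mkdir -p pics && cat > h.py <<'E'
from workcell import ctrl
import numpy as np, cv2
from scipy.spatial.transform import Rotation as R
def save(name,fn):
    d=ctrl.get_image(name); cv2.imwrite('pics/'+fn+'.png',d['img'][:,:,::-1]); np.savez('pics/'+fn+'.npz',**d); return d
def ray(d,uv):
    p=cv2.undistortPoints(np.array(uv,float).reshape(-1,1,2),d['mtx'],d['dist_coeffs']).reshape(-1,2)
    T=d['world_from_camera']; v=np.c_[p,np.ones(len(p))]@T[:3,:3].T
    return T[:3,3],v
def onplane(d,uv,z):
    o,v=ray(d,uv); s=(z-o[2])/v[:,2]; return o+v*s[:,None]
def proj(d,P):
    T=np.linalg.inv(d['world_from_camera']); P=np.array(P,float).reshape(-1,3)
    rv,_=cv2.Rodrigues(T[:3,:3]); return cv2.projectPoints(P,rv,T[:3,3],d['mtx'],d['dist_coeffs'])[0].reshape(-1,2)
def pts(d):
    h,w=d['depth'].shape; v,u=np.mgrid[:h,:w]
    p=cv2.undistortPoints(np.stack([u,v],-1).reshape(-1,1,2).astype(float),d['mtx'],d['dist_coeffs']).reshape(-1,2)
    z=d['depth'].reshape(-1,1); X=np.c_[p,np.ones(len(p))]*z
    T=d['world_from_camera']; return (X@T[:3,:3].T+T[:3,3]).reshape(h,w,3)
E
python3 - <<'E'
from h import *
for n in ('scene','top','wrist'):
    d=save(n,n+'0'); print(n,d['world_from_camera'].round(3).tolist(),d['mtx'].round(1).tolist(),(d['depth']>0).mean())
o=ctrl.get_obs(); print(o); print(R.from_rotvec(o['orientation']).as_matrix().round(3)); print(ctrl.grip_depth)
E
```

```text
scene [[0.649, 0.6, -0.467, 1026.548], [0.76, -0.5, 0.414, -472.971], [0.015, -0.624, -0.782, 971.393], [0.0, 0.0, 0.0, 1.0]] [[478.1, 0.0, 326.4], [0.0, 478.1, 191.0], [0.0, 0.0, 1.0]] 0.9960078125
top [[-0.013, -0.999, 0.046, 488.582], [-1.0, 0.013, 0.004, -57.102], [-0.004, -0.046, -0.999, 1179.617], [0.0, 0.0, 0.0, 1.0]] [[410.3, 0.0, 318.9], [0.0, 410.3, 202.6], [0.0, 0.0, 1.0]] 0.996109375
wrist [[0.44, -0.858, -0.266, 347.702], [-0.898, -0.421, -0.129, -523.601], [-0.001, 0.295, -0.955, 384.609], [0.0, 0.0, 0.0, 1.0]] [[305.5, 0.0, 324.7], [0.0, 305.5, 206.3], [0.0, 0.0, 1.0]] 0.9958984375
{'t': 0.15, 'qpos': array([-1.13400943e+00,  4.23687933e-01,  1.63048347e+00, -4.23489023e-06,
        1.08859863e+00, -1.90204284e-02]), 'qvel': array([-0.00057352, -0.00102511, -0.00221402,  0.00133147,  0.00026079,
       -0.00090759]), 'joint_torque': array([ 2.35676362e-04, -5.44984281e+01, -2.73918843e+01,  6.44008233e-02,
        2.04047567e-02, -9.78294770e-05]), 'ee_pos': array([ 274.94967929, -560.80473752,  222.07831174]), 'orientation': array([ 0.86789266,  1.39202201, -0.86684562]), 'ft_force': array([ 0.1815994 , -0.23860374,  0.13979678]), 'moment': array([ 0.0251001 , -0.04066428, -0.02790557]), 'width': 87.62148042200106}
[[-0.001  0.898  0.44 ]
 [ 0.001  0.44  -0.898]
 [-1.     0.    -0.001]]
18.700000000000003
```

View pics/scene0.png

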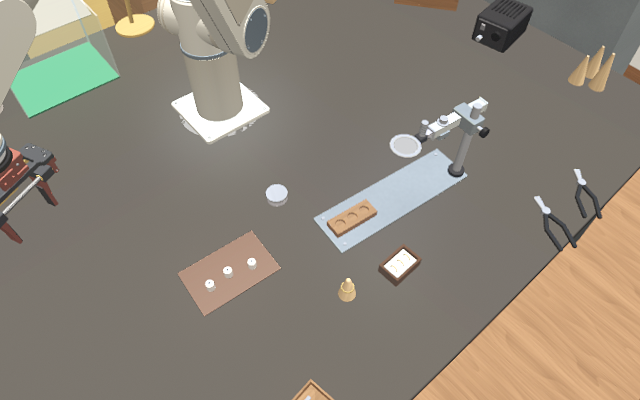

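View pics/top0.png

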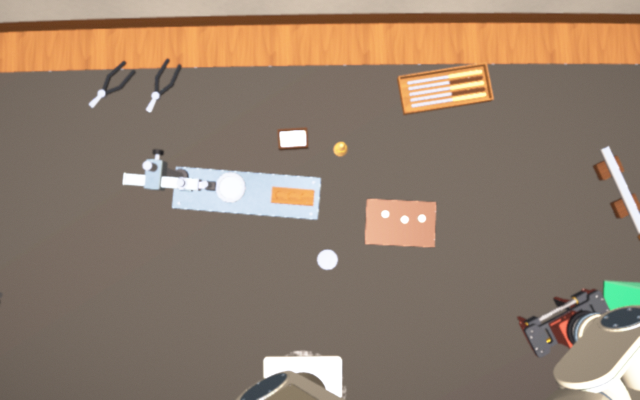

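View pics/wrist0.png

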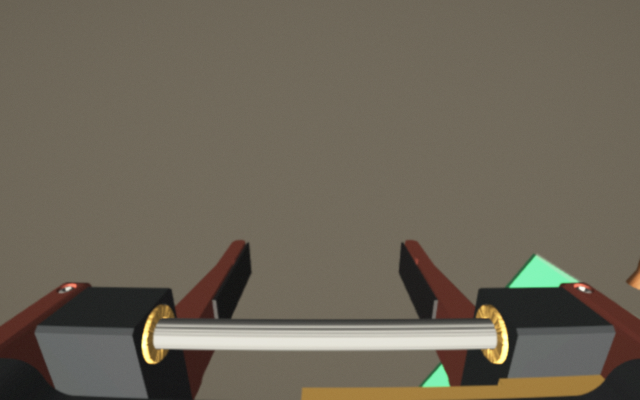

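The scene view shows the mat with three beads around (228,272), the carrier at (352,217), the lens at (405,146) and the button and knob at about (443,120)/(424,130). In the top view the beads are at (385,214), (405,219) and (422,218), and the carrier is at (293,196). Next I'll measure these.

```bash
python3 - <<'E'
from h import *
for n in ('top','scene'):
    d=dict(np.load(f'pics/{n}0.npz')); img=d['img']; hsv=cv2.cvtColor(img,cv2.COLOR_RGB2HSV)
    W=pts(d)
    up=cv2.resize(img[:,:,::-1][120:280,110:450] if n=='top' else img[:,:,::-1][90:320,170:500],None,fx=2.35 if n=='top' else 2.4,fy=2.35 if n=='top' else 2.4,interpolation=cv2.INTER_CUBIC); cv2.imwrite(f'pics/{n}0z.png',up)
    for nm,lo,hi in (('white',(0,0,185),(179,70,255)),('orange',(5,90,80),(22,255,255)),('plate',(95,25,90),(125,120,255))):
        m=cv2.inRange(hsv,lo,hi)
        k,l,s,c=cv2.connectedComponentsWithStats(m)
        for i in range(1,k):
            if s[i][4]>25:
                w=np.median(W[l==i],0)
                print(n,nm,c[i].round(1),s[i][4],s[i][:4],w.round(0))
E
```

```text
top white [282.8   7. ] 9085 [  0   0 639  21] [1455.  178. -600.]
top white [440.2  77.4] 231 [407  71  75  14] [ 901. -405.   15.]
top white [428.9  85.1] 147 [408  81  42   9] [ 879. -376.   14.]
top white [443.3  88.6] 241 [409  81  74  15] [ 867. -412.   16.]
top white [97.  97.9] 116 [89 90 16 18] [858. 592.  14.]
top white [152.2 101.3] 125 [146  92  13  20] [844. 428.  14.]
top white [430.5  96.5] 153 [410  92  42  10] [ 846. -379.   13.]
top white [445.6 100. ] 245 [411  93  75  15] [ 834. -419.   15.]
top white [292.7 138.2] 443 [279 130  28  18] [727.  19.  21.]
top white [622. 186.] 763 [601 146  39  87] [ 576. -913.   40.]
top white [229.2 190.3] 6123 [122 154 199  66] [578. 171.  12.]
top white [384.8 213.6] 63 [381 210   9   8] [ 507. -238.   24.]
top white [404.1 219.1] 65 [400 215   9   9] [ 492. -293.   26.]
top white [421.2 218. ] 64 [417 214   9   9] [ 495. -341.   27.]
top white [327.  259.3] 333 [317 250  21  20] [383. -73.  23.]
top white [556.1 310.3] 116 [539 299  37  22] [ 295. -545.  320.]
top white [586.5 323.7] 150 [578 314  23  24] [ 299. -530.  440.]
to
[... 3385 characters left out ...]
  0 187  18  19] [ 299. -565.  331.]
scene orange [351.3 218.1] 866 [327 200  50  37] [564.  20.  28.]
scene orange [  6.5 231.5] 28 [  0 226  13  11] [ 306. -604.  261.]
scene orange [401.  261.7] 185 [380 245  41  36] [732.  24.  28.]
scene orange [344.5 291.2] 64 [338 285  16  13] [ 699. -125.   31.]
scene orange [312.  392.2] 418 [292 379  42  21] [ 811. -307.    6.]
scene plate [255.7  29.3] 661 [245   8  22  44] [146.  67. 318.]
scene plate [206.5  56. ] 31 [194  54  25   4] [ 59. -35. 238.]
scene plate [467.8 112.3] 201 [455 103  29  21] [601. 343. 211.]
scene plate [  2.5 146.7] 60 [  0 138   6  18] [ 296. -527.  426.]
scene plate [395.5 195.7] 4720 [314 149 153 104] [584. 170.  11.]
```

```bash
python3 - <<'E'
from h import *
d=dict(np.load('pics/top0.npz')); W=pts(d)
print(W[214,385],W[219,405],W[196,293],W[210,200],W[250,500])
d=dict(np.load('pics/scene0.npz')); W=pts(d)
for u,v in ((209,283),(227,270),(251,262),(424,127),(444,117),(300,100)): print(W[v,u].round(1))
E
```

```text
[ 507.08320435 -237.0235744    33.08552494] [ 492.3651202  -293.1495948    30.87398223] [561.9763578   20.68639185  16.12646852] [5.26146965e+02 2.90999240e+02 8.39869037e-02] [ 399.39527077 -572.34283949   -0.77462745]
[ 495.3 -338.8   28.9]
[ 493.  -290.4   28.3]
[ 509.8 -237.    27.1]
[583.7 208.4 228.6]
[1026.5 -473.   971.4]
[121.9 212.3  -1. ]
```

```bash
cat >> h.py <<'E'
def go(p,ang=None):
    o=ctrl.get_obs(); M=R.from_rotvec(o['orientation']).as_matrix()
    a=np.degrees(np.arctan2(M[1,1],M[0,1])); s=M.T@(np.array(p,float)-o['ee_pos'])
    print('t',round(o['t'],2),'pos',o['ee_pos'].round(1),'yang',round(a,1),'j6',o['qpos'][5].round(2),'w',round(o['width'],1),'F',o['ft_force'].round(1),'shift',s.round(1),'' if ang is None else ('turn',np.radians(a-ang).round(3)))
E
python3 - <<'E'
from h import *
for n in ('top','scene'):
    d=dict(np.load(f'pics/{n}0.npz')); img=d['img']; hsv=cv2.cvtColor(img,cv2.COLOR_RGB2HSV); W=pts(d)
    roi=(W[:,:,0]>450)&(W[:,:,0]<680)&(W[:,:,1]>-100)&(W[:,:,1]<480)
    for nm,zl,zh,z in (('plate',6,15,10),('carrier',22,32,28)):
        if nm=='plate': m=cv2.inRange(hsv,(95,20,90),(125,120,255))>0
        else: m=cv2.inRange(hsv,(5,90,80),(22,255,255))>0
        m&=roi&(W[:,:,2]<60)
        v,u=np.nonzero(m); P=onplane(d,np.c_[u,v],z)[:,:2]
        r=cv2.minAreaRect(P.astype(np.float32)); print(n,nm,r,cv2.boxPoints(r).round(1).tolist())
    v,u=np.nonzero((W[:,:,2]>180)&(W[:,:,2]<206)&(W[:,:,0]>500)&(W[:,:,0]<680)&(W[:,:,1]>100)&(W[:,:,1]<420))
    Q=W[v,u]; l=cv2.fitLine(Q[:,:2].astype(np.float32),cv2.DIST_HUBER,0,.01,.01).ravel(); print(n,'boom line',l,np.degrees(np.arctan2(l[1],l[0])),len(Q))
go((497,-290,222),150)
E
```

```text
top plate ((579.0220947265625, 200.1756591796875), (509.31573486328125, 129.2488555908203), 83.3994140625) [[485.6000061035156, -45.400001525878906], [613.9000244140625, -60.20000076293945], [672.5, 445.70001220703125], [544.0999755859375, 460.6000061035156]]
top carrier ((561.5263671875, 22.152660369873047), (116.74089050292969, 42.82987976074219), 84.66287231445312) [[534.7999877929688, -34.0], [577.4000244140625, -38.0], [588.2999877929688, 78.30000305175781], [545.5999755859375, 82.30000305175781]]
top boom line [1.1026276e-01 9.9390244e-01 5.8510345e+02 2.5472050e+02] 83.66953 1497
scene plate ((574.58935546875, 159.04141235351562), (418.7273864746094, 121.2421875), 84.64926147460938) [[494.70001220703125, -43.79999923706055], [615.4000244140625, -55.099998474121094], [654.5, 361.79998779296875], [533.7999877929688, 373.1000061035156]]
scene carrier ((565.6007690429688, 20.642623901367188), (123.4854507446289, 50.94594955444336), 84.70919799804688) [[534.5, -38.5], [585.2999877929688, -43.20000076293945], [596.7000122070312, 79.80000305175781], [545.9000244140625, 84.5]]
scene boom line [1.5567277e-01 9.8780870e-01 5.9022272e+02 2.4271683e+02] 81.04418 1496
t 0.15 pos [ 274.9 -560.8  222.1] yang 26.1 j6 -0.02 w 87.6 F [ 0.2 -0.2  0.1] shift [ 3.000e-01  3.186e+02 -1.454e+02] ('turn', np.float64(-2.162))
```

View pics/scene0z.png

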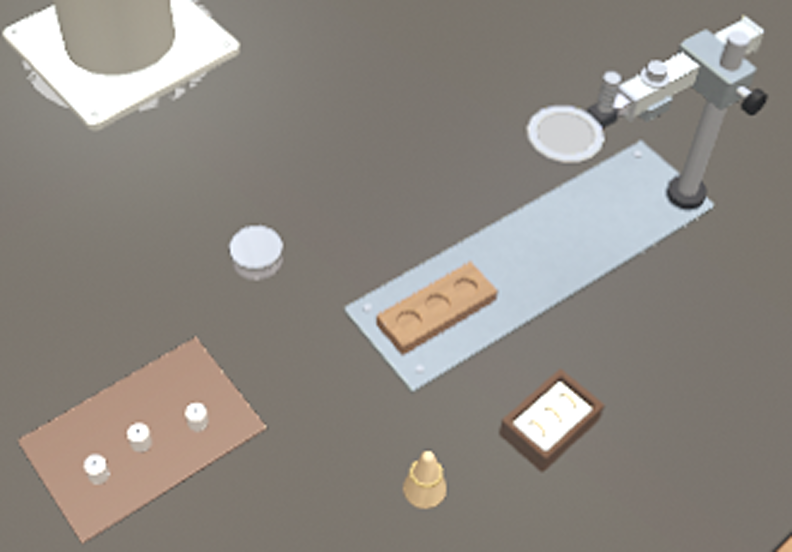

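The plate, carrier and boom fits put the stand's y axis at about 84.7° in world, with its origin near (562,23). Next I turn the tool and go over the beads.

{"op": "send_rows", "data": {
  "rows": [
    [0,20,-10,-0.12],
    [0,25,-5,-0.12],
    [0,25,0,-0.12],
    [0,25,5,-0.12],
    [0,25,10,-0.12],
    [0,25,15,-0.12],
    [0,25,20,-0.12],
    [0,20,20,-0.12],
    [0,15,25,-0.12],
    [0,10,25,-0.12]
  ],
  "fingers": 0.5
}}

```text
t: 0.98
ee_pos: [500.3, -406.6, 218.9]
orientation: [-0.095, 1.574, 0.103]
ft_force: [0.4, -0.2, 0.1]
width: 43.8
```

```bash
python3 -c "
from h import *
go((497,-290,222),150)"
```

```text
t 0.98 pos [ 500.3 -406.6  218.9] yang 97.2 j6 -0.83 w 43.8 F [ 0.4 -0.2  0.1] shift [ -2.6 116.1  11.4] ('turn', np.float64(-0.921))
```

{"op": "send_rows", "data": {
  "rows": [
    [0,20,2,-0.12],
    [0,20,4,-0.12],
    [0,20,8,-0.12],
    [0,15,10,-0.12],
    [0,12,12,-0.12],
    [0,10,12,-0.12],
    [0,5,12,-0.12],
    [0,0,10,-0.08],
    [0,0,0,0]
  ]
}}

```text
t: 1.73
ee_pos: [518.8, -263.1, 216.1]
orientation: [-0.842, 1.401, 0.859]
ft_force: [0.4, -0.3, -0.9]
width: 43.4
```

```bash
python3 -c "
from h import *
go((497,-290,222),150)
d=save('wrist','w1'); go((497,-290,222),150)"
```

```text
t 1.73 pos [ 518.8 -263.1  216.1] yang 152.6 j6 -1.59 w 43.4 F [ 0.4 -0.3 -0.9] shift [ -5.9   7.  -33.9] ('turn', np.float64(0.046))
t 1.78 pos [ 518.4 -263.7  216. ] yang 152.4 j6 -1.58 w 43.8 F [ 0.8 -1.1 -0.8] shift [ -6.    6.8 -33.2] ('turn', np.float64(0.042))
```

View pics/w1.png

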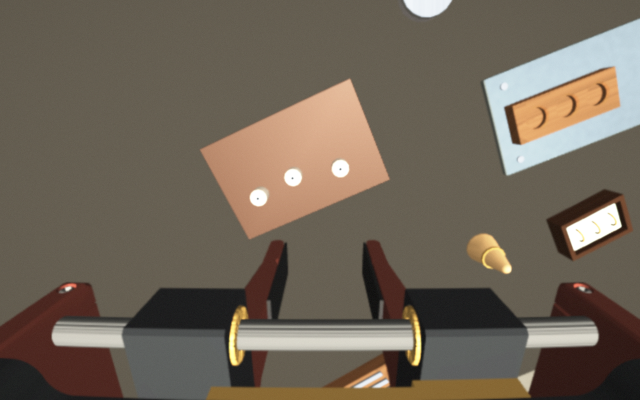

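The three beads show at (258,198), (292,177) and (340,168), and the wells at about (540,118), (568,106) and (598,94). The cone is at (490,252) and the box at (593,230).

```bash
cat >> h.py <<'E'
def beads(d,box,z,amin=60,amax=6000,vmin=185):
    hsv=cv2.cvtColor(d['img'],cv2.COLOR_RGB2HSV); m=cv2.inRange(hsv,(0,0,vmin),(179,75,255))
    mm=np.zeros_like(m); x0,y0,x1,y1=box; mm[y0:y1,x0:x1]=m[y0:y1,x0:x1]
    cs,_=cv2.findContours(mm,cv2.RETR_EXTERNAL,cv2.CHAIN_APPROX_NONE); out=[]
    for c in cs:
        if amin<cv2.contourArea(c)<amax:
            (u,v),r=cv2.minEnclosingCircle(c); P=onplane(d,c.reshape(-1,2),z)[:,:2]
            (X,Y),rr=cv2.minEnclosingCircle(P.astype(np.float32)); out.append((X,Y)); print('blob',round(u,1),round(v,1),round(r,1),'world',round(X,1),round(Y,1),'rad',round(rr,1))
    return out
E
python3 - <<'E'
from h import *
d=dict(np.load('pics/w1.npz')); beads(d,(200,80,390,240),29)
hsv=cv2.cvtColor(d['img'],cv2.COLOR_RGB2HSV)
c=d['img'][60:160,470:640,::-1]; cv2.imwrite('pics/w1z.png',cv2.resize(c,None,fx=4,fy=4,interpolation=cv2.INTER_CUBIC))
b=d['img'][150:220,230:370,::-1]; cv2.imwrite('pics/w1b.png',cv2.resize(b,None,fx=5,fy=5,interpolation=cv2.INTER_CUBIC))
E
```

```text
blob 259.0 196.0 10.3 world 493.5 -335.8 rad 12.9
blob 293.0 176.1 9.9 world 491.2 -288.3 rad 11.8
blob 339.7 167.5 9.8 world 507.2 -235.6 rad 11.5
```

View pics/w1b.png

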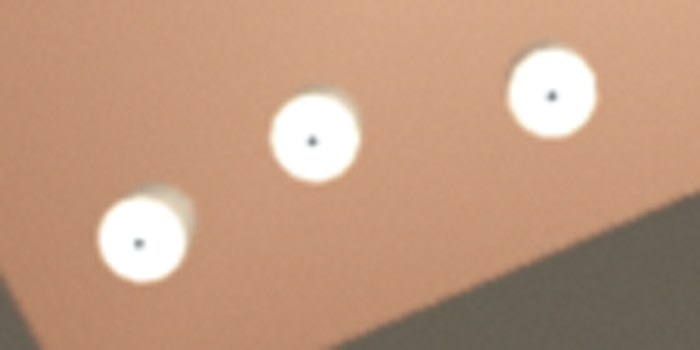

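View pics/w1z.png

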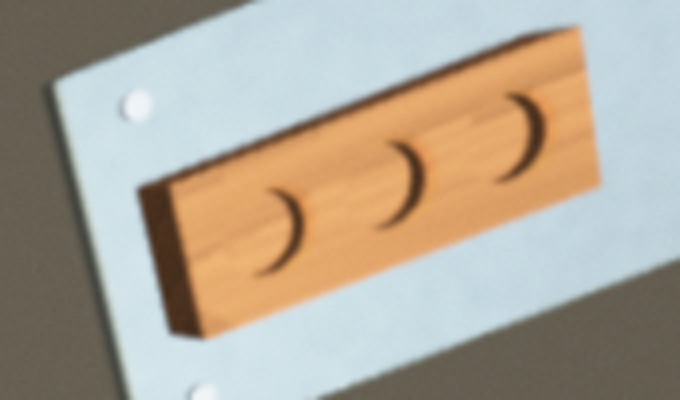

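```bash
python3 - <<'E'
from h import *
d=dict(np.load('pics/w1.npz'))
b=(np.array([(139,243),(312,141),(552,96)])+.5)/5-.5+(230,150); print('bores',onplane(d,b,29).round(1))
beads(d,(200,80,390,240),29,vmin=245)
c=(np.array([(172,183),(578,27),(600,185),(205,338)])+.5)/4-.5+(470,60); P=onplane(d,c,28); print(P.round(1),P.mean(0).round(1)); e=P[1]-P[0]; print(np.linalg.norm(e),np.degrees(np.arctan2(e[1],e[0])),np.linalg.norm(P[2]-P[1])); 
E
```

```text
bores [[ 494.9 -338.8   29. ]
 [ 492.4 -290.3   29. ]
 [ 508.7 -235.9   29. ]]
blob 257.9 197.7 8.3 world 494.4 -337.7 rad 9.9
blob 292.5 177.0 8.5 world 492.0 -289.4 rad 9.9
blob 340.0 168.1 8.5 world 508.1 -235.5 rad 9.8
[[533.4 -32.4  28. ]
 [545.2  86.1  28. ]
 [590.2  82.1  28. ]
 [579.  -36.9  28. ]] [561.9  24.7  28. ]
119.03094983583759 84.27575123620396 45.12417941521927
```

```bash
python3 -c "
from h import *
go((508.2,-235.7,60),150)"
```

```text
t 1.78 pos [ 518.4 -263.7  216. ] yang 152.4 j6 -1.58 w 43.8 F [ 0.8 -1.1 -0.8] shift [156.3  20.3  19.6] ('turn', np.float64(0.042))
```

{"op": "send_rows", "data": {
  "rows": [
    [30,7,7,0],
    [35,7,7,0],
    [35,6,6,0],
    [30,0,0,0],
    [20,0,0,0],
    [0,0,0,0]
  ],
  "fingers": 0.45
}}

```text
t: 2.28
ee_pos: [510.8, -240.1, 63.8]
orientation: [-0.83, 1.406, 0.833]
ft_force: [-0.4, 0.5, 0.2]
width: 39.5
```

```bash
python3 -c "
from h import *
d=save('wrist','w2');go((508.2,-235.7,14),150)"
```

```text
t 2.33 pos [ 511.4 -240.5   65.3] yang 151.2 j6 -1.53 w 39.7 F [ 0.1  0.1 -0. ] shift [51.3  5.2  2.6] ('turn', np.float64(0.021))
```

View pics/w2.png

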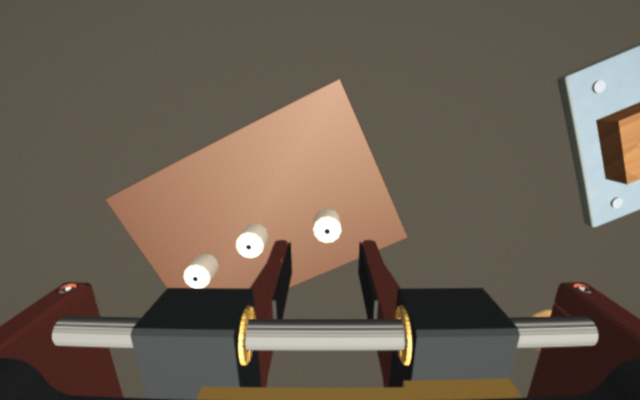

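The target bead's bore is at (326,231), midway between the fingertips at about 284 and 366.

```bash
python3 -c "
from h import *
d=dict(np.load('pics/w2.npz'));print(onplane(d,[(326.5,231),(248,246.5),(195,279)],29).round(1))
beads(d,(175,200,345,290),29,vmin=250)"
```

```text
[[ 508.6 -236.3   29. ]
 [ 492.2 -290.6   29. ]
 [ 495.3 -339.5   29. ]]
blob 196.6 276.1 12.8 world 493.6 -337.5 rad 9.8
blob 249.3 244.9 13.2 world 491.8 -289.1 rad 9.6
blob 326.9 229.2 13.2 world 507.7 -235.5 rad 9.5
```

{"op": "send_rows", "data": {
  "rows": [
    [12,4,2,0],
    [15,1,1,0],
    [15,0,0,0],
    [10,0,0,0],
    [0,0,0,0]
  ]
}}

```text
t: 2.75
ee_pos: [513.3, -240.7, 18.5]
orientation: [-0.83, 1.402, 0.816]
ft_force: [0.1, 0.6, 0.3]
width: 39.6
```

```bash
python3 -c "
from h import *
go((508.2,-235.7,14),150)"
```

```text
t 2.75 pos [ 513.3 -240.7   18.5] yang 150.6 j6 -1.52 w 39.6 F [0.1 0.6 0.3] shift [4.4 6.9 1.9] ('turn', np.float64(0.011))
```

{"op": "send_rows", "data": {
  "rows": [
    [2,5,1,0],
    [2,2,1,0],
    [0,0,0,0]
  ]
}}

```text
t: 3.0
ee_pos: [509.6, -236.9, 17.0]
orientation: [-0.831, 1.401, 0.811]
ft_force: [-0.6, -1.0, -0.2]
width: 39.7
```

```bash
python3 -c "
from h import *
go((508.2,-235.7,14),150)
print(R.from_rotvec(ctrl.get_obs()['orientation']).as_matrix().round(3))"
```

```text
t 3.0 pos [ 509.6 -236.9   17. ] yang 150.5 j6 -1.51 w 39.7 F [-0.6 -1.  -0.2] shift [3.  1.8 0.4] ('turn', np.float64(0.008))
[[ 0.014 -0.87   0.493]
 [-0.006  0.493  0.87 ]
 [-1.    -0.015  0.002]]
```

Aligned to within 2 mm, so I close and lift.

{"op": "send_rows", "data": {
  "rows": [
    [2,1,0,0],
    [0,0,0,0],
    [0,0,0,0],
    [0,0,0,0],
    [0,0,0,0]
  ],
  "fingers": 0
}}

```text
t: 3.42
ee_pos: [509.9, -236.8, 17.1]
orientation: [-0.833, 1.399, 0.808]
ft_force: [-0.6, 0.9, 0.4]
width: 18.5
```

```bash
python3 -c "
from h import *
go((508.2,-235.7,14),150)"
```

```text
t 3.42 pos [ 509.9 -236.8   17.1] yang 150.5 j6 -1.51 w 18.5 F [-0.6  0.9  0.4] shift [3.1 2.1 0.1] ('turn', np.float64(0.008))
```

{"op": "send_rows", "data": {
  "rows": [
    [-20,0,0,0],
    [-30,0,0,0],
    [-30,0,0,0],
    [0,0,0,0]
  ]
}}

```text
t: 3.75
ee_pos: [507.2, -235.5, 97.8]
orientation: [-0.829, 1.402, 0.812]
ft_force: [1.1, -0.2, 0.1]
width: 18.6
```

```bash
python3 -c "
from h import *
d=save('wrist','w3')
s=np.array([.0932,.9956]); print('well3',(np.array([562,24.6])+36*s).round(1))
go((565.4,60.4,100),235)"
```

```text
well3 [565.4  60.4]
t 3.8 pos [ 506.2 -235.    95.9] yang 150.5 j6 -1.51 w 19.0 F [ 0.9 -0.8  0.8] shift [ -4.8  94.1 286.2] ('turn', np.float64(-1.475))
```

View pics/w3.png

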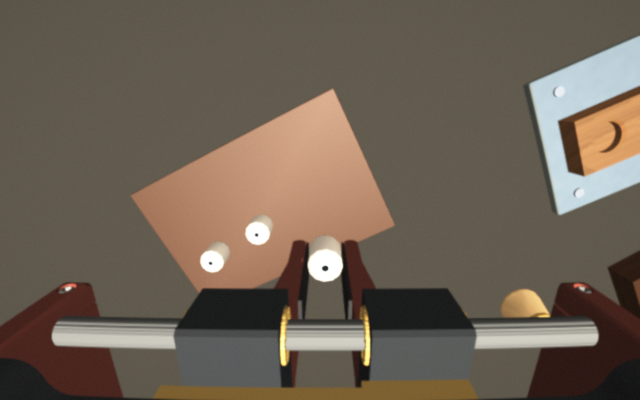

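The bead is gripped upright, with its bore at (325,268). Now to carry it to well 3 while turning.

{"op": "send_rows", "data": {
  "rows": [
    [0,8,20,-0.12],
    [0,5,24,-0.12],
    [0,2,25,-0.12],
    [0,-1,25,-0.12],
    [0,-4,24,-0.12],
    [0,-7,24,-0.12],
    [0,-10,23,-0.12],
    [0,-13,21,-0.12],
    [0,-15,20,-0.12],
    [0,0,0,-0.1]
  ]
}}

```text
t: 4.63
ee_pos: [542.1, -10.1, 85.7]
orientation: [-1.713, 0.789, 1.708]
ft_force: [0.0, 0.7, 0.1]
width: 18.8
```

```bash
python3 -c "
from h import *
go((565.4,60.4,100),235)"
```

```text
t 4.63 pos [542.1 -10.1  85.7] yang -139.4 j6 -2.31 w 18.8 F [0.  0.7 0.1] shift [-14.5 -63.5  38.3] ('turn', np.float64(-6.534))
```

{"op": "send_rows", "data": {
  "rows": [
    [-10,-15,8,-0.12],
    [-8,-15,10,-0.12],
    [0,-10,5,0],
    [0,0,0,0]
  ]
}}

```text
t: 4.97
ee_pos: [549.8, 38.4, 98.5]
orientation: [-1.869, 0.597, 1.88]
ft_force: [-0.3, -0.4, 0.2]
width: 18.6
```

```bash
python3 -c "
from h import *
d=save('wrist','w4');go((565.4,60.4,100),-125)"
```

```text
t 5.02 pos [549.5  37.7  98.3] yang -125.0 j6 -2.48 w 18.9 F [ 0.5  0.4 -0.3] shift [ -1.9 -27.7   0. ] ('turn', np.float64(-0.0))
```

View pics/w4.png

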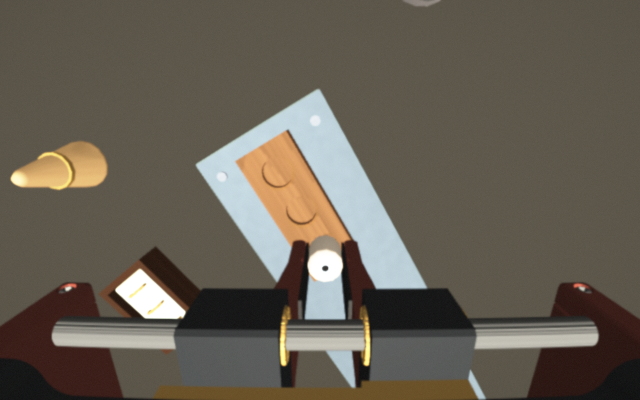

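```bash
python3 -c "
from h import *
d=dict(np.load('pics/w4.npz'))
c=d['img'][110:270,210:370,::-1]; cv2.imwrite('pics/w4z.png',cv2.resize(c,None,fx=3.7,fy=3.7,interpolation=cv2.INTER_CUBIC))
print(onplane(d,[(325,268.5)],98.3+12).round(1))"
```

```text
[[549.8  40.8 110.3]]
```

View pics/w4z.png

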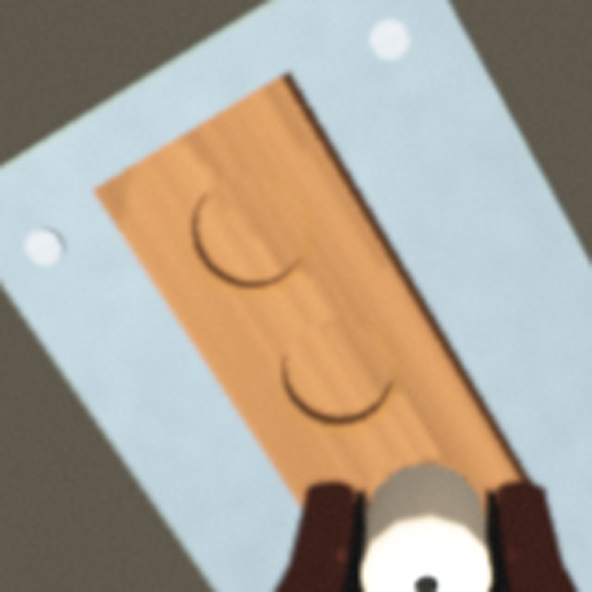

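```bash
python3 - <<'E'
from h import *
for f,t in (('w1',(518.4,-263.7,216)),('w2',(511.4,-240.5,65.3)),('w3',(506.2,-235,95.9)),('w4',(549.5,37.7,98.3))):
    d=dict(np.load(f'pics/{f}.npz')); T=d['world_from_camera']; x=T[:3,3]-np.array(t); print(f,x.round(1),np.hypot(*x[:2]).round(1),T[:3,2].round(3))
    W=pts(d)
    if f in('w3','w4'):
        print(np.median(W[255:265,318:333].reshape(-1,3),0).round(1), 'tips',np.median(W[246:249,297:301].reshape(-1,3),0).round(1))
    print('mat/plate',np.median(W[190:200,300:310].reshape(-1,3),0).round(1))
d=save('scene','s1'); cv2.imwrite('pics/s1z.png',cv2.resize(d['img'][120:280,300:500,::-1],None,fx=3.7,fy=3.7,interpolation=cv2.INTER_CUBIC))
E
```

```text
w1 [-71.8  38.4 163.5] 81.4 [ 0.257 -0.129 -0.958]
mat/plate [ 521.7 -291.2    3.7]
w2 [-73.1  40.9 161.2] 83.8 [ 0.261 -0.141 -0.955]
mat/plate [ 483.6 -241.2    3.6]
w3 [-73.   42.  163.5] 84.2 [ 0.271 -0.151 -0.951]
[ 502.  -231.4  110.7] tips [ 489.5 -240.9  107.7]
mat/plate [ 487.9 -243.4    3.7]
w4 [-46.3 -64.4 163.3] 79.3 [ 0.165  0.24  -0.957]
[546.3  35.8 111.6] tips [554.5  22.4 108.9]
mat/plate [550.8  14.7  28.4]
```

View pics/s1z.png

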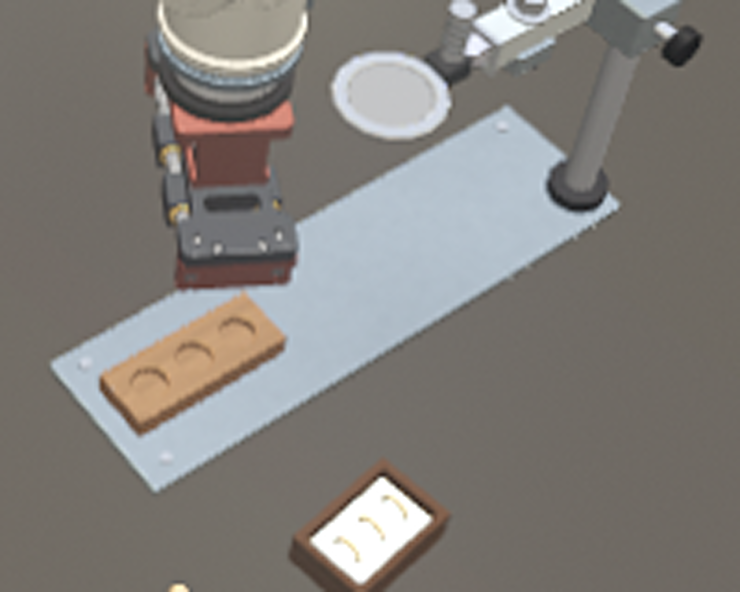

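```bash
python3 - <<'E'
from h import *
o=ctrl.get_obs(); print(R.from_rotvec(o['orientation']).as_matrix().round(3),o['ee_pos'])
for f,t,a,M in (('w3',(507,-235.4,97.2),150.5,np.array([[.014,-.87,.493],[-.006,.493,.87],[-1,-.015,.002]])),('w4',(549.7,38.2,98.4),0,R.from_rotvec(o['orientation']).as_matrix())):
    d=dict(np.load(f'pics/{f}.npz')); 
    for y in (-10,0,10): print(f,y,proj(d,[np.array(t)+M@[0,y,z] for z in (-11,0,11)]).round(1).tolist())
    print('bead top at y=0', proj(d,[np.array(t)+M@[-12,y,0] for y in (-2,0,2)]).round(1).tolist())
d=dict(np.load('pics/w3.npz')); cv2.imwrite('pics/w3z.png',cv2.resize(d['img'][225:325,270:380,::-1],None,fx=6,fy=6,interpolation=cv2.INTER_CUBIC))
E
```

```text
[[-0.008 -0.574 -0.819]
 [-0.004 -0.819  0.574]
 [-1.     0.008  0.004]] [549.28216021  36.9340631   98.33492152]
w3 -10 [[304.8, 273.1], [323.1, 273.1], [341.4, 273.1]]
w3 0 [[304.5, 258.1], [323.1, 258.1], [341.7, 258.1]]
w3 10 [[304.2, 242.6], [323.1, 242.6], [342.0, 242.5]]
bead top at y=0 [[323.0, 271.2], [323.0, 268.0], [323.0, 264.7]]
w4 -10 [[304.1, 270.4], [322.5, 270.5], [340.9, 270.5]]
w4 0 [[303.7, 255.3], [322.4, 255.3], [341.1, 255.4]]
w4 10 [[303.4, 239.7], [322.4, 239.7], [341.4, 239.7]]
bead top at y=0 [[322.3, 268.4], [322.3, 265.2], [322.3, 261.9]]
```

View pics/w3z.png

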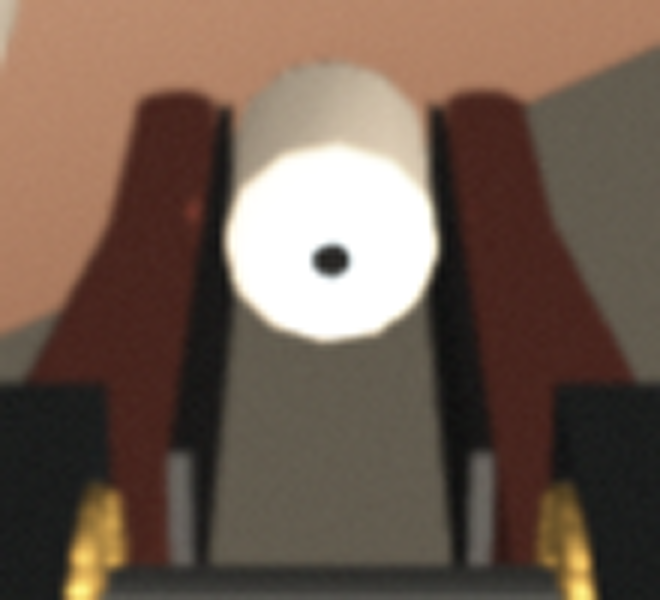

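```bash
python3 - <<'E'
from h import *
d=dict(np.load('pics/w4.npz'))
f=lambda p:(np.array(p)+.5)/3.7-.5+(210,110)
P=onplane(d,f([(93,190),(287,74),(525,482),(303,502)]),28)[:,:2]; print(P.round(1))
y=P[2]-P[1]; y/=np.linalg.norm(y); y2=P[3]-P[0]; y2/=np.linalg.norm(y2); print(np.degrees(np.arctan2(y[1],y[0])),np.degrees(np.arctan2(y2[1],y2[0])),np.linalg.norm(P[1]-P[0]))
m=(P[0]+P[1])/2; yy=np.array([np.cos(np.radians(84.6)),np.sin(np.radians(84.6))])
for s in (24,60,96): print('well',(m+s*yy).round(1))
# well arcs: bottom of arc on z=28
go((565.4,60.4,100),-125)
E
```

```text
[[579.1 -37.5]
 [532.  -32.9]
 [542.   68.5]
 [585.5  43.9]]
84.4188152947363 85.45195979449015 47.231561355159116
well [557.8 -11.3]
well [561.2  24.5]
well [564.6  60.4]
t 5.07 pos [549.3  36.9  98.3] yang -125.0 j6 -2.48 w 18.6 F [-0.7 -0.5 -0.6] shift [ -1.9 -28.5   0.3] ('turn', np.float64(-0.001))
```

{"op": "send_rows", "data": {
  "rows": [
    [0,-14,0,0],
    [8,-12,0,0],
    [12,-3,0,0],
    [10,0,0,0],
    [0,0,0,0]
  ]
}}

```text
t: 5.48
ee_pos: [566.8, 60.3, 63.4]
orientation: [-1.861, 0.607, 1.876]
ft_force: [-0.4, -1.3, -0.0]
width: 18.8
```

```bash
python3 -c "
from h import *
go((564.6,59.8,34),-125)"
```

```text
t 5.48 pos [566.8  60.3  63.4] yang -125.6 j6 -2.43 w 18.8 F [-0.4 -1.3 -0. ] shift [29.4  1.4  1.3] ('turn', np.float64(-0.01))
```

{"op": "send_rows", "data": {
  "rows": [
    [8,1,1,0],
    [6,0,0,0],
    [0,0,0,0]
  ]
}}

```text
t: 5.73
ee_pos: [563.7, 59.4, 46.0]
orientation: [-1.858, 0.609, 1.879]
ft_force: [0.5, -0.1, -0.8]
width: 19.2
```

```bash
python3 -c "
from h import *
go((564.6,59.8,34),-125); d=save('scene','s2'); cv2.imwrite('pics/s2z.png',cv2.resize(d['img'][130:260,300:440,::-1],None,fx=4.5,fy=4.5,interpolation=cv2.INTER_CUBIC)); go((564.6,59.8,34))"
```

```text
t 5.73 pos [563.7  59.4  46. ] yang -125.6 j6 -2.43 w 19.2 F [ 0.5 -0.1 -0.8] shift [12.  -1.  -0.6] ('turn', np.float64(-0.011))
t 5.78 pos [563.7  59.3  46.4] yang -125.6 j6 -2.43 w 18.8 F [0.2 0.4 0.6] shift [12.4 -1.1 -0.5]
```

View pics/s2z.png

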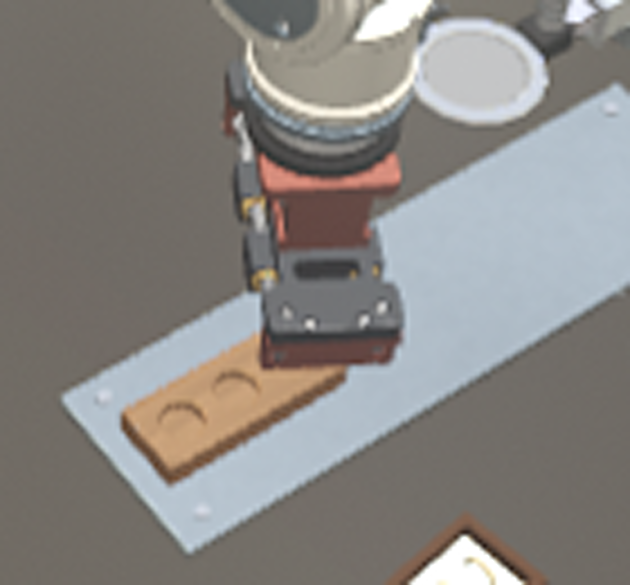

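The hand is over well 3 and clear of the lens. Lowering in small steps while watching force and height.

{"op": "send_rows", "data": {
  "rows": [
    [5,-1,0,0],
    [5,0,0,0],
    [4,0,0,0],
    [0,0,0,0]
  ]
}}

```text
t: 6.12
ee_pos: [565.3, 59.7, 33.1]
orientation: [-1.86, 0.609, 1.875]
ft_force: [0.8, 0.1, -0.7]
width: 19.2
```

```bash
python3 -c "
from h import *
go((564.6,59.8,34),-125)"
```

```text
t 6.12 pos [565.3  59.7  33.1] yang -125.7 j6 -2.43 w 19.2 F [ 0.8  0.1 -0.7] shift [-0.9  0.3  0.6] ('turn', np.float64(-0.012))
```

It reached TCP z = 33 with no force, so the bead is down in the well. I release and lift.

{"op": "send_rows", "data": {
  "rows": [
    [0,0,0,0],
    [0,0,0,0],
    [0,0,0,0],
    [-10,0,0,0],
    [-25,0,0,0],
    [-35,0,0,0],
    [-20,20,0,0],
    [0,30,0,0.1],
    [0,20,0,0.1]
  ],
  "fingers": 0.42
}}

```text
t: 6.87
ee_pos: [525.7, 5.3, 130.0]
orientation: [-1.734, 0.765, 1.742]
ft_force: [-1.0, -0.4, 0.8]
width: 36.6
```

```bash
python3 -c "
from h import *
d=save('wrist','w5'); go((492,-290,100),120)"
```

```text
t 6.92 pos [523.5   3.7 129.8] yang -137.6 j6 -2.32 w 37.0 F [-1.6 -1.6  0.9] shift [  31.8  221.1 -195.6] ('turn', np.float64(-4.495))
```

View pics/w5.png

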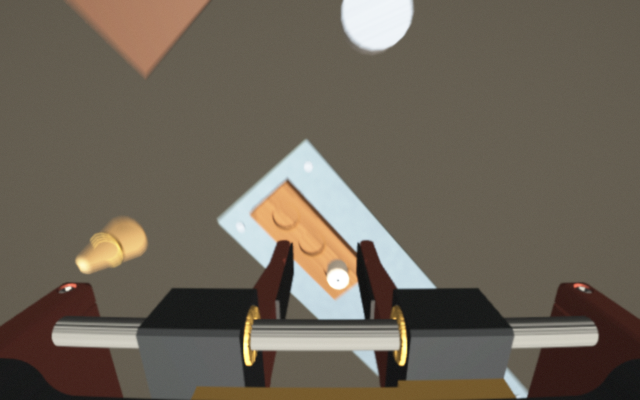

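{"op": "send_rows", "data": {
  "rows": [
    [0,18,-17,0.12],
    [0,17,-19,0.12],
    [0,15,-21,0.12],
    [0,12,-23,0.12],
    [0,9,-24,0.12],
    [0,6,-25,0.12],
    [0,3,-26,0.12],
    [0,0,-26,0.12],
    [0,-3,-25,0.12],
    [0,-6,-24,0.12]
  ]
}}

```text
t: 7.75
ee_pos: [497.4, -257.2, 138.5]
orientation: [-0.845, 1.406, 0.837]
ft_force: [-0.1, -0.3, 0.4]
width: 36.8
```

```bash
python3 -c "
from h import *
go((492,-289.7,70),140)"
```

```text
t 7.75 pos [ 497.4 -257.2  138.5] yang 151.9 j6 -1.57 w 36.8 F [-0.1 -0.3  0.4] shift [ 68.7 -10.4 -30.8] ('turn', np.float64(0.207))
```

{"op": "send_rows", "data": {
  "rows": [
    [20,-5,-20,0.1],
    [30,0,-10,0.1],
    [20,0,0,0],
    [0,0,0,0]
  ]
}}

```text
t: 8.08
ee_pos: [489.8, -294.3, 70.9]
orientation: [-0.684, 1.462, 0.662]
ft_force: [-1.2, 1.0, -0.3]
width: 37.1
```

```bash
python3 -c "
from h import *
d=save('wrist','w6'); beads(d,(100,120,400,300),29,vmin=250); go((492,-289.7,16),140)
cv2.imwrite('pics/w6z.png',cv2.resize(d['img'][180:300,180:400,::-1],None,fx=3,fy=3))"
```

```text
blob 330.5 229.0 12.9 world 491.6 -289.5 rad 9.6
t 8.13 pos [ 490.4 -294.5   72.3] yang 139.4 j6 -1.41 w 36.7 F [0.4 0.2 0.1] shift [56.2  2.7  4.9] ('turn', np.float64(-0.01))
```

View pics/w6z.png

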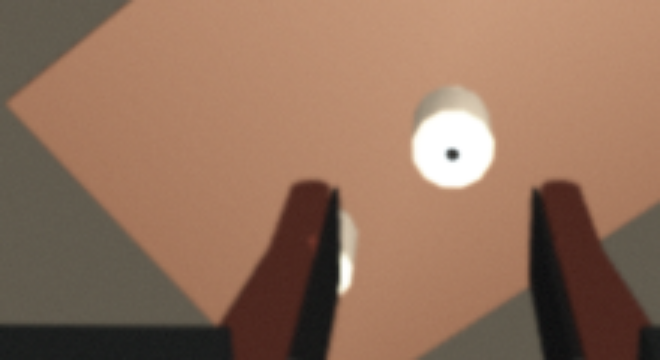

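{"op": "send_rows", "data": {
  "rows": [
    [12,2,4,0],
    [15,2,2,0],
    [15,0,0,0],
    [10,0,0,0],
    [0,0,0,0]
  ]
}}

```text
t: 8.55
ee_pos: [496.9, -286.7, 22.7]
orientation: [-0.696, 1.454, 0.662]
ft_force: [-0.7, 0.1, -0.2]
width: 36.8
```

```bash
python3 -c "
from h import *
go((492,-289.7,16),140)"
```

```text
t 8.55 pos [ 496.9 -286.7   22.7] yang 139.9 j6 -1.4 w 36.8 F [-0.7  0.1 -0.2] shift [ 6.7  1.9 -5.4] ('turn', np.float64(-0.002))
```

{"op": "send_rows", "data": {
  "rows": [
    [4,1,-4,0],
    [3,1,-1,0],
    [0,0,0,0]
  ]
}}

```text
t: 8.8
ee_pos: [493.4, -288.8, 16.6]
orientation: [-0.7, 1.452, 0.663]
ft_force: [-0.4, 0.2, 0.5]
width: 37.0
```

```bash
python3 -c "
from h import *
go((492,-289.7,16),140)"
```

```text
t 8.8 pos [ 493.4 -288.8   16.6] yang 140.0 j6 -1.41 w 37.0 F [-0.4  0.2  0.5] shift [ 0.6  0.5 -1.5] ('turn', np.float64(0.001))
```

{"op": "send_rows", "data": {
  "rows": [
    [0,0,-1,0],
    [0,0,0,0],
    [0,0,0,0],
    [0,0,0,0],
    [0,0,0,0],
    [-15,0,0,0],
    [-30,0,0,0],
    [-30,0,0,0],
    [0,0,0,0]
  ],
  "fingers": 0
}}

```text
t: 9.55
ee_pos: [490.7, -288.6, 94.5]
orientation: [-0.698, 1.453, 0.663]
ft_force: [1.5, -1.0, 0.0]
width: 18.6
```

```bash
python3 -c "
from h import *
d=save('wrist','w7'); go((562,24.6,95),230)
cv2.imwrite('pics/w7z.png',cv2.resize(d['img'][180:300,180:400,::-1],None,fx=3,fy=3))"
```

```text
t 9.6 pos [ 489.8 -288.1   92.5] yang 140.0 j6 -1.42 w 18.3 F [ 0.   1.3 -0.7] shift [ -6.2 145.6 285.9] ('turn', np.float64(-1.571))
```

View pics/w7z.png

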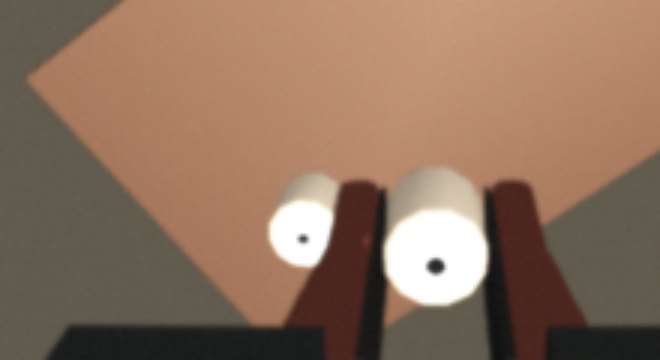

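{"op": "send_rows", "data": {
  "rows": [
    [-2,10,20,-0.12],
    [-2,9,24,-0.12],
    [-2,6,25,-0.12],
    [-2,3,26,-0.12],
    [-2,0,26,-0.12],
    [-2,-4,26,-0.12],
    [-2,-7,25,-0.12],
    [-2,-9,24,-0.12],
    [-2,-12,22,-0.12],
    [-2,-14,20,-0.12]
  ]
}}

```text
t: 10.43
ee_pos: [539.5, -33.6, 101.0]
orientation: [-1.61, 0.912, 1.588]
ft_force: [0.1, -0.7, -0.1]
width: 18.5
```

```bash
python3 -c "
from h import *
go((561.2,24,80),-130)"
```

```text
t 10.43 pos [539.5 -33.6 101. ] yang -148.9 j6 -2.17 w 18.5 F [ 0.1 -0.7 -0.1] shift [ 20.3 -48.3  38.5] ('turn', np.float64(-0.33))
```

{"op": "send_rows", "data": {
  "rows": [
    [0,-12,14,-0.11],
    [0,-16,12,-0.11],
    [5,-12,4,-0.11],
    [5,-2,0,0],
    [0,0,0,0]
  ]
}}

```text
t: 10.85
ee_pos: [553.1, 23.9, 84.9]
orientation: [-1.842, 0.656, 1.833]
ft_force: [0.4, 0.1, 0.1]
width: 18.4
```

```bash
python3 -c "
from h import *
go((561.2,24,60),-130)"
```

```text
t 10.85 pos [553.1  23.9  84.9] yang -128.6 j6 -2.42 w 18.4 F [0.4 0.1 0.1] shift [24.9 -5.4 -6.1] ('turn', np.float64(0.025))
```

{"op": "send_rows", "data": {
  "rows": [
    [8,-4,-5,0],
    [10,-1,-2,0],
    [6,0,0,0],
    [0,0,0,0]
  ]
}}

```text
t: 11.18
ee_pos: [560.8, 20.6, 56.7]
orientation: [-1.833, 0.666, 1.829]
ft_force: [-0.7, 0.0, 0.0]
width: 19.0
```

```bash
python3 -c "
from h import *
d=save('wrist','w8')
cv2.imwrite('pics/w8z.png',cv2.resize(d['img'][180:320,220:420,::-1],None,fx=3.7,fy=3.7))
go((561.2,24,33.5),-130)"
```

```text
t 11.23 pos [560.8  20.6  57.1] yang -129.2 j6 -2.42 w 18.5 F [-0.9  0.6 -0.3] shift [23.5 -3.2  2. ] ('turn', np.float64(0.015))
```

View pics/w8z.png

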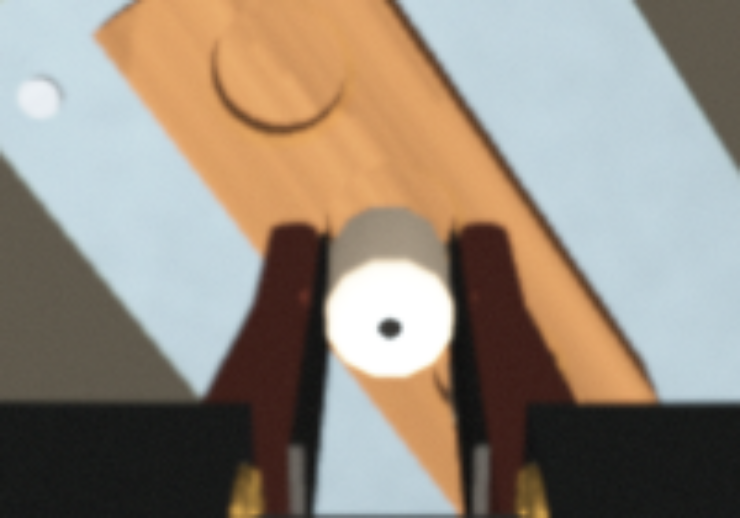

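The held bead is above well 2 and a little short of it. Well 1's arc is at about (295,205) in the full picture.

{"op": "send_rows", "data": {
  "rows": [
    [3,-3,2,0],
    [5,-1,0,0],
    [0,0,0,0]
  ]
}}

```text
t: 11.48
ee_pos: [561.8, 24.0, 48.4]
orientation: [-1.831, 0.668, 1.827]
ft_force: [0.5, -0.2, -0.1]
width: 18.2
```

```bash
python3 -c "
from h import *
go((561.2,24,33.5),-130)"
```

```text
t 11.48 pos [561.8  24.   48.4] yang -129.4 j6 -2.41 w 18.2 F [ 0.5 -0.2 -0.1] shift [14.9  0.1  0.5] ('turn', np.float64(0.011))
```

{"op": "send_rows", "data": {
  "rows": [
    [5,0,0,0],
    [5,0,0,0],
    [4,0,0,0],
    [0,0,0,0]
  ]
}}

```text
t: 11.82
ee_pos: [563.1, 23.6, 34.7]
orientation: [-1.834, 0.667, 1.824]
ft_force: [-1.4, -0.9, 5.7]
width: 18.7
```

```bash
python3 -c "
from h import *
go((561.2,24,33.5),-130)"
```

```text
t 11.82 pos [563.1  23.6  34.7] yang -129.3 j6 -2.41 w 18.7 F [-1.4 -0.9  5.7] shift [1.2 0.9 1.7] ('turn', np.float64(0.011))
```

{"op": "send_rows", "data": {
  "rows": [
    [0,0,0,0],
    [0,0,0,0],
    [0,0,0,0],
    [-10,0,0,0],
    [-25,0,0,0],
    [-35,0,0,0],
    [-20,20,0,0],
    [0,30,0,0.1],
    [0,25,0,0.1]
  ],
  "fingers": 0.42
}}

```text
t: 12.57
ee_pos: [515.5, -30.1, 130.8]
orientation: [-1.705, 0.817, 1.689]
ft_force: [-0.7, -1.3, -0.4]
width: 36.6
```

```bash
python3 -c "
from h import *
d=save('wrist','w9'); go((494.5,-338,100),140)"
```

```text
t 12.62 pos [512.1 -32.  130.5] yang -141.2 j6 -2.31 w 36.3 F [-3.2 -1.3 -0.1] shift [  35.4  205.2 -227. ] ('turn', np.float64(-4.907))
```

View pics/w9.png

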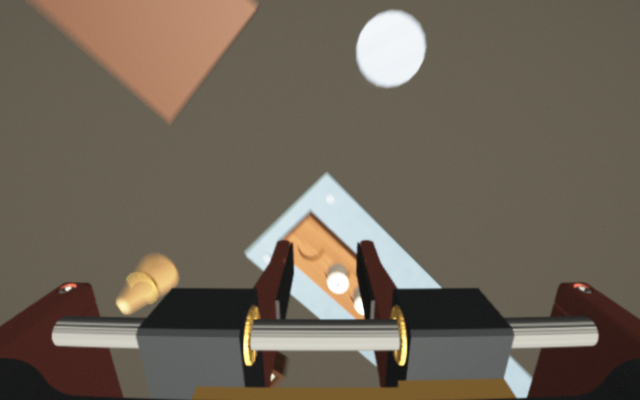

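Beads stand in well 2 at (338,280) and well 3 at (360,303). Next is the last bead.

{"op": "send_rows", "data": {
  "rows": [
    [0,18,-20,0.12],
    [0,16,-23,0.12],
    [0,13,-25,0.12],
    [0,10,-26,0.12],
    [0,7,-27,0.12],
    [0,3,-28,0.12],
    [0,0,-28,0.12],
    [0,-3,-28,0.12],
    [0,-7,-27,0.12],
    [0,-10,-26,0.12]
  ]
}}

```text
t: 13.45
ee_pos: [493.9, -318.8, 142.2]
orientation: [-0.801, 1.428, 0.776]
ft_force: [0.1, 0.7, 0.2]
width: 37.0
```

```bash
python3 -c "
from h import *
go((494.5,-338,70),140)"
```

```text
t 13.45 pos [ 493.9 -318.8  142.2] yang 148.0 j6 -1.59 w 37.0 F [0.1 0.7 0.2] shift [ 72.5  -9.9 -15.1] ('turn', np.float64(0.139))
```

{"op": "send_rows", "data": {
  "rows": [
    [22,-5,-8,0.1],
    [30,0,-3,0],
    [20,0,0,0],
    [0,0,0,0]
  ]
}}

```text
t: 13.78
ee_pos: [494.5, -341.1, 72.9]
orientation: [-0.718, 1.455, 0.677]
ft_force: [0.5, -0.7, 0.7]
width: 36.8
```

```bash
python3 -c "
from h import *
d=save('wrist','w10'); beads(d,(100,120,400,300),29,vmin=250); go((494.5,-337.7,16),140)
cv2.imwrite('pics/w10z.png',cv2.resize(d['img'][180:300,180:400,::-1],None,fx=3,fy=3))"
```

```text
blob 327.0 227.0 12.6 world 494.1 -338.2 rad 9.6
t 13.83 pos [ 495.  -341.2   74.4] yang 141.2 j6 -1.5 w 37.2 F [-0.1  0.6  0.9] shift [58.3  4.   3. ] ('turn', np.float64(0.022))
```

View pics/w10z.png

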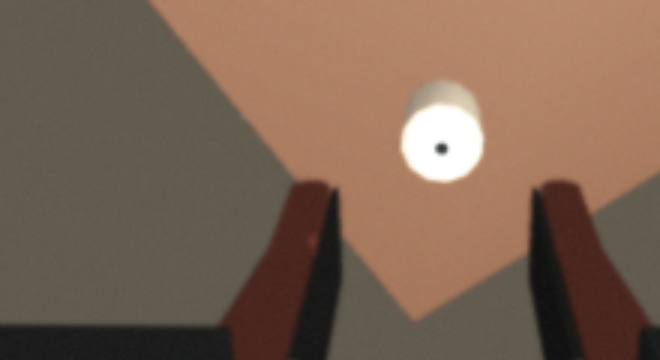

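The last bead, at (327,227), is centred between the fingers.

{"op": "send_rows", "data": {
  "rows": [
    [12,4,2,0],
    [15,3,1,0],
    [15,2,0,0],
    [12,0,0,0],
    [0,0,0,0]
  ]
}}

```text
t: 14.25
ee_pos: [494.9, -335.4, 26.1]
orientation: [-0.727, 1.449, 0.673]
ft_force: [-1.4, -0.2, -0.7]
width: 36.9
```

```bash
python3 -c "
from h import *
go((494.2,-338,16),140)"
```

```text
t 14.25 pos [ 494.9 -335.4   26.1] yang 141.5 j6 -1.49 w 36.9 F [-1.4 -0.2 -0.7] shift [10.1 -0.7 -2.4] ('turn', np.float64(0.026))
```

{"op": "send_rows", "data": {
  "rows": [
    [5,0,-2,0],
    [6,1,0,0],
    [0,0,0,0]
  ]
}}

```text
t: 14.5
ee_pos: [495.0, -337.3, 17.1]
orientation: [-0.731, 1.447, 0.672]
ft_force: [-0.3, -0.3, 0.8]
width: 36.8
```

```bash
python3 -c "
from h import *
go((494.2,-338,16),140)"
```

```text
t 14.5 pos [ 495.  -337.3   17.1] yang 141.6 j6 -1.5 w 36.8 F [-0.3 -0.3  0.8] shift [ 1.1  0.2 -1. ] ('turn', np.float64(0.027))
```

{"op": "send_rows", "data": {
  "rows": [
    [0,0,-1,0],
    [0,0,0,0],
    [0,0,0,0],
    [0,0,0,0],
    [0,0,0,0],
    [-15,0,0,0],
    [-30,0,0,0],
    [-30,0,0,0],
    [0,0,0,0]
  ],
  "fingers": 0
}}

```text
t: 15.25
ee_pos: [492.1, -335.9, 94.6]
orientation: [-0.729, 1.448, 0.673]
ft_force: [1.0, -0.6, 1.0]
width: 19.0
```

```bash
python3 -c "
from h import *
d=save('wrist','w11'); go((558.3,-11.6,95),228)
cv2.imwrite('pics/w11z.png',cv2.resize(d['img'][180:300,180:400,::-1],None,fx=3,fy=3))"
```

```text
t 15.3 pos [ 491.3 -335.3   92.5] yang 141.5 j6 -1.5 w 18.4 F [-0.   0.  -0.4] shift [-10.  148.7 295.1] ('turn', np.float64(-1.509))
```

View pics/w11z.png

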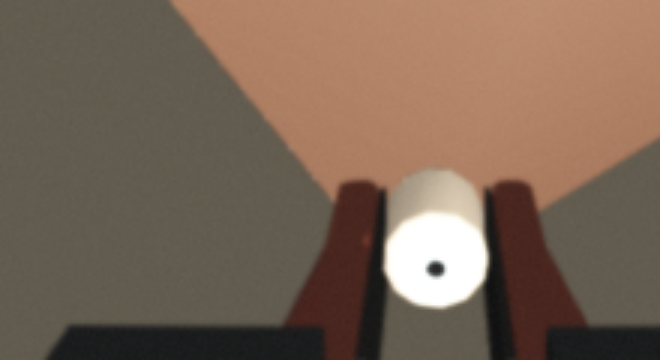

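{"op": "send_rows", "data": {
  "rows": [
    [-2,10,20,-0.12],
    [-2,9,24,-0.12],
    [-2,6,25,-0.12],
    [-2,3,26,-0.12],
    [-2,0,26,-0.12],
    [-2,-4,26,-0.12],
    [-2,-7,25,-0.12],
    [-2,-9,24,-0.12],
    [-2,-12,22,-0.12],
    [-2,-14,20,-0.12]
  ]
}}

```text
t: 16.13
ee_pos: [534.0, -79.2, 98.2]
orientation: [-1.64, 0.903, 1.6]
ft_force: [1.4, -0.5, 0.3]
width: 18.6
```

```bash
python3 -c "
from h import *
go((558.3,-11.6,80),-132)"
```

```text
t 16.13 pos [534.  -79.2  98.2] yang -147.4 j6 -2.27 w 18.6 F [ 1.4 -0.5  0.3] shift [ 16.7 -57.   44.4] ('turn', np.float64(-0.269))
```

{"op": "send_rows", "data": {
  "rows": [
    [0,-14,18,-0.08],
    [0,-18,14,-0.08],
    [4,-14,6,-0.08],
    [4,-4,0,0],
    [0,0,0,0]
  ]
}}

```text
t: 16.55
ee_pos: [548.8, -10.1, 83.6]
orientation: [-1.809, 0.718, 1.784]
ft_force: [-0.2, 0.0, -0.5]
width: 18.9
```

```bash
python3 -c "
from h import *
go((558.3,-11.6,58),-132)"
```

```text
t 16.55 pos [548.8 -10.1  83.6] yang -132.4 j6 -2.4 w 18.9 F [-0.2  0.  -0.5] shift [25.6 -5.7 -7.5] ('turn', np.float64(-0.007))
```

{"op": "send_rows", "data": {
  "rows": [
    [8,-4,-6,0],
    [10,-2,-2,0],
    [6,0,0,0],
    [0,0,0,0]
  ]
}}

```text
t: 16.88
ee_pos: [558.4, -14.4, 55.6]
orientation: [-1.802, 0.725, 1.781]
ft_force: [-0.3, 0.6, -0.5]
width: 18.6
```

```bash
python3 -c "
from h import *
d=save('wrist','w12')
cv2.imwrite('pics/w12z.png',cv2.resize(d['img'][180:320,220:420,::-1],None,fx=3.7,fy=3.7))
go((558.3,-11.6,34),-132)"
```

```text
t 16.93 pos [558.4 -14.5  55.9] yang -132.9 j6 -2.4 w 18.3 F [ 0.4  0.1 -0.1] shift [21.8 -2.4  2.4] ('turn', np.float64(-0.015))
```

View pics/w12z.png

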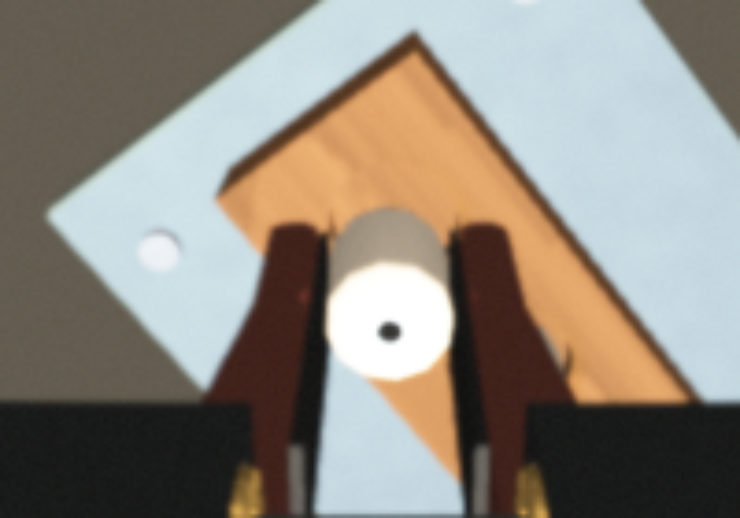

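{"op": "send_rows", "data": {
  "rows": [
    [3,-3,2,0],
    [5,-1,0,0],
    [0,0,0,0]
  ]
}}

```text
t: 17.18
ee_pos: [559.5, -11.5, 47.1]
orientation: [-1.8, 0.728, 1.78]
ft_force: [-1.3, -0.8, -0.1]
width: 18.6
```

```bash
python3 -c "
from h import *
go((558.3,-11.6,34),-132)"
```

```text
t 17.18 pos [559.5 -11.5  47.1] yang -133.0 j6 -2.39 w 18.6 F [-1.3 -0.8 -0.1] shift [13.1  0.7  1. ] ('turn', np.float64(-0.018))
```

{"op": "send_rows", "data": {
  "rows": [
    [4,0,2,0],
    [5,0,0,0],
    [4,0,0,0],
    [0,0,0,0]
  ]
}}

```text
t: 17.52
ee_pos: [559.2, -11.5, 35.0]
orientation: [-1.804, 0.728, 1.777]
ft_force: [0.0, 0.0, 4.0]
width: 18.7
```

```bash
python3 -c "
from h import *
go((558.3,-11.6,34),-132)"
```

```text
t 17.52 pos [559.2 -11.5  35. ] yang -133.0 j6 -2.38 w 18.7 F [0. 0. 4.] shift [1.  0.7 0.6] ('turn', np.float64(-0.017))
```

It has bottomed out (4 N up at z = 35), so I release and retreat upward toward the robot.

{"op": "send_rows", "data": {
  "rows": [
    [0,0,0,0],
    [0,0,0,0],
    [0,0,0,0],
    [-10,0,0,0],
    [-25,0,0,0],
    [-40,0,0,0],
    [-40,15,0,0],
    [-40,25,0,0.1],
    [-20,10,0,0.1],
    [0,0,0,0]
  ],
  "fingers": 0.42
}}

```text
t: 18.35
ee_pos: [523.3, -40.0, 213.1]
orientation: [-1.663, 0.879, 1.641]
ft_force: [1.3, 0.4, -0.0]
width: 36.8
```

```bash
python3 -c "
from h import *
d=save('wrist','w13'); go((585,278,250),150)
cv2.imwrite('pics/w13z.png',cv2.resize(d['img'][120:300,200:420,::-1],None,fx=3.3,fy=3.3))
beads(d,(200,150,420,300),46,vmin=245)"
```

```text
t 18.4 pos [523.4 -39.7 211.7] yang -144.6 j6 -2.25 w 36.6 F [-0.2 -0.3  0.3] shift [ -46.8 -233.7  222.2] ('turn', np.float64(-5.141))
blob 352.0 247.7 7.9 world 562.5 24.5 rad 10.0
blob 330.0 229.1 8.5 world 558.7 -10.2 rad 10.1
```

View pics/w13z.png

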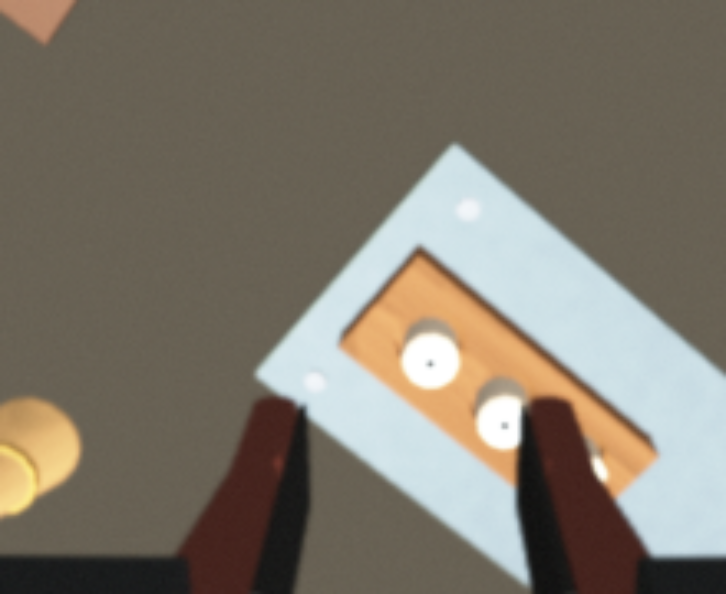

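All three beads show on the carrier, with tops at about (330,229), (352,248) and partly hidden near (381,260). I confirm with the scene camera and measure the button and knob.

{"op": "send_rows", "data": {
  "rows": [
    [-30,0,0,0.12],
    [-30,0,0,0.12],
    [-30,0,10,0.12],
    [0,-5,20,0.12],
    [0,-8,25,0.12],
    [0,-3,25,0.12],
    [0,0,10,0],
    [0,0,0,0]
  ],
  "fingers": 0.3
}}

```text
t: 19.07
ee_pos: [526.7, 58.9, 295.9]
orientation: [-1.137, 1.287, 1.119]
ft_force: [-0.3, 0.2, 0.1]
width: 26.5
```

```bash
python3 -c "
from h import *
d=save('scene','s3'); cv2.imwrite('pics/s3z.png',cv2.resize(d['img'][80:250,310:510,::-1],None,fx=3.6,fy=3.6,interpolation=cv2.INTER_CUBIC)); go((586,278.5,290),174.6)"
```

```text
t 19.12 pos [526.4  58.1 295.7] yang 173.4 j6 -1.34 w 26.2 F [-0.7  0.2 -0.4] shift [ -0.5 -33.8 225.9] ('turn', np.float64(-0.022))
```

View pics/s3z.png

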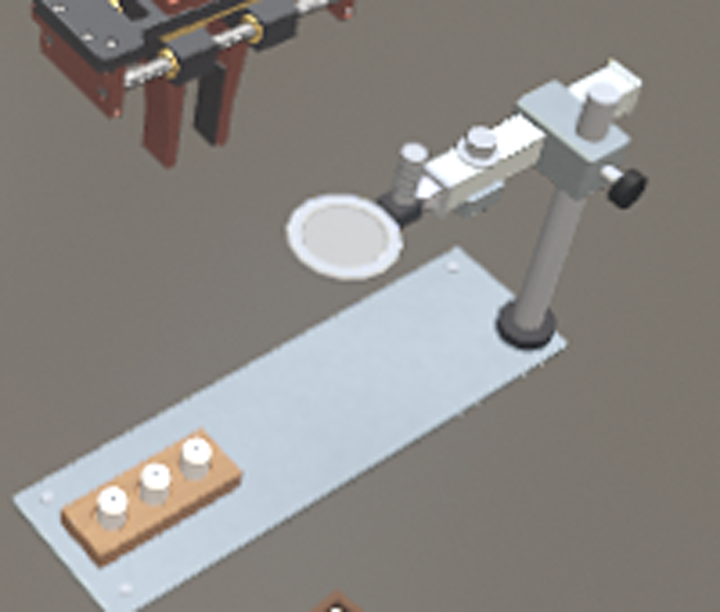

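All three beads stand in their wells. In this crop the button top is at about (482,136) and the knob top at (413,153).

```bash
python3 -c "
from h import *
d=dict(np.load('pics/s3.npz'))
f=lambda p:(np.array(p,float)+.5)/3.6-.5+(310,80)
print('button',onplane(d,f([(482,136)]),217).round(1),'knob',onplane(d,f([(413,153)]),238).round(1))
d=dict(np.load('pics/top0.npz')); cv2.imwrite('pics/t0z.png',cv2.resize(d['img'][140:220,110:250,::-1],None,fx=5,fy=5,interpolation=cv2.INTER_CUBIC))
y=np.array([.0941,.9956]);o=np.array([562,24.6])
for s in (255,215,190): print(s,(o+s*y).round(1))"
```

```text
button [[584.2 278.9 217. ]] knob [[579.2 212.2 238. ]]
255 [586.  278.5]
215 [582.2 238.7]
190 [579.9 213.8]
```

View pics/t0z.png

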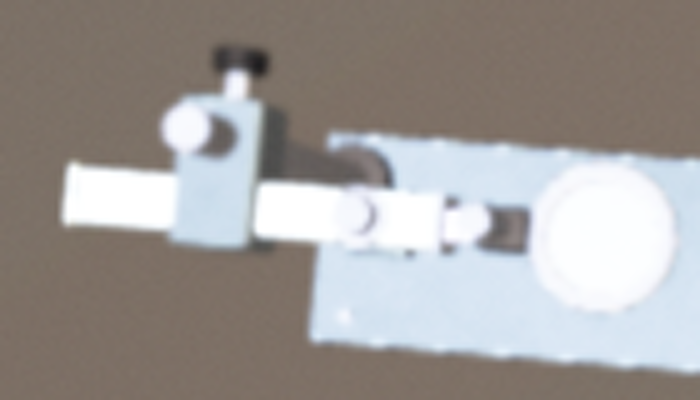

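{"op": "send_rows", "data": {
  "rows": [
    [0,-4,25,0],
    [0,-5,30,0],
    [0,-6,35,0],
    [0,-6,35,0],
    [0,-6,30,0],
    [0,-3,15,0],
    [0,0,0,0]
  ]
}}

```text
t: 19.7
ee_pos: [575.0, 222.2, 283.5]
orientation: [-1.154, 1.29, 1.14]
ft_force: [0.1, -0.6, -0.2]
width: 26.4
```

```bash
python3 -c "
from h import *
d=save('wrist','w14'); go((586,278.5,290),174.6)"
```

```text
t 19.75 pos [574.5 220.9 283.3] yang 174.6 j6 -1.11 w 26.6 F [ 0.7 -1.2 -0.2] shift [-8.8 -5.9 58.1] ('turn', np.float64(0.0))
```

View pics/w14.png

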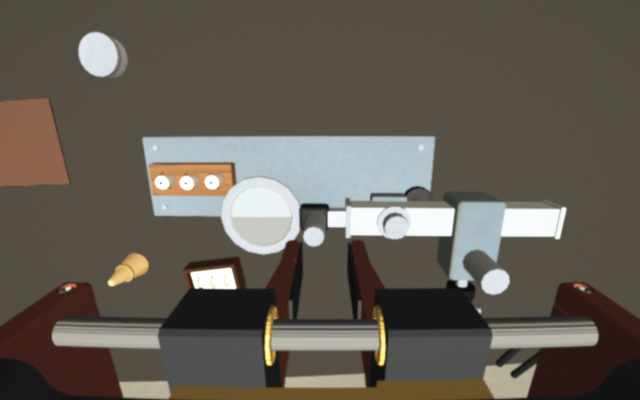

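The wrist view shows all three beads in the wells at (162,183), (187,183) and (212,182). The button top is at (397,227), the knob top at (314,236), and the sleeve mouth's steel collar at u≈348.

```bash
python3 -c "
from h import *
d=dict(np.load('pics/w14.npz'))
cv2.imwrite('pics/w14z.png',cv2.resize(d['img'][180:270,290:450,::-1],None,fx=5,fy=5,interpolation=cv2.INTER_CUBIC))
print('button',onplane(d,[(397,227)],217).round(1),'knob',onplane(d,[(314.5,236)],238).round(1))"
```

```text
button [[584.5 278.5 217. ]] knob [[578.5 214.2 238. ]]
```

View pics/w14z.png

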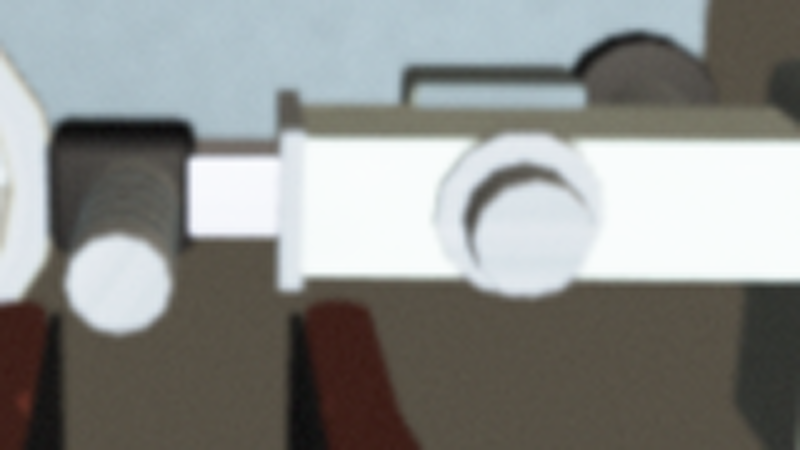

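{"op": "send_rows", "data": {
  "rows": [
    [0,-5,28,0],
    [0,-4,25,0],
    [10,0,6,0],
    [15,0,0,0],
    [10,0,0,0],
    [0,0,0,0]
  ],
  "fingers": 0
}}

```text
t: 20.25
ee_pos: [587.4, 267.6, 242.2]
orientation: [-1.158, 1.298, 1.141]
ft_force: [-0.1, -0.4, 1.3]
width: 0.1
```

```bash
python3 -c "
from h import *
go((585,278.5,217),174.6)"
```

```text
t 20.25 pos [587.4 267.6 242.2] yang 174.8 j6 -1.05 w 0.1 F [-0.1 -0.4  1.3] shift [24.9  2.8 11.6] ('turn', np.float64(0.003))
```

{"op": "send_rows", "data": {
  "rows": [
    [3,2,10,0],
    [6,1,4,0],
    [6,0,0,0],
    [0,0,0,0]
  ]
}}

```text
t: 20.58
ee_pos: [584.7, 278.5, 225.5]
orientation: [-1.156, 1.301, 1.14]
ft_force: [-0.3, -0.0, -0.1]
width: 0.3
```

```bash
python3 -c "
from h import *
go((585,278.5,217),174.6)"
```

```text
t 20.58 pos [584.7 278.5 225.5] yang 174.6 j6 -1.03 w 0.3 F [-0.3 -0.  -0.1] shift [ 8.5 -0.5  0.4] ('turn', np.float64(0.0))
```

{"op": "send_rows", "data": {
  "rows": [
    [5,0,0,0],
    [5,0,0,0],
    [4,0,0,0],
    [4,0,0,0],
    [0,0,0,0]
  ]
}}

```text
t: 21.0
ee_pos: [585.2, 278.5, 209.6]
orientation: [-1.157, 1.296, 1.139]
ft_force: [-1.0, -0.7, 0.9]
width: 0.3
```

```bash
python3 -c "
from h import *
go((585,278.5,209),174.6)"
```

```text
t 21.0 pos [585.2 278.5 209.6] yang 174.7 j6 -1.03 w 0.3 F [-1.  -0.7  0.9] shift [0.6 0.1 0. ] ('turn', np.float64(0.001))
```

{"op": "send_rows", "data": {
  "rows": [
    [3,0,0,0],
    [3,0,0,0],
    [3,0,0,0]
  ]
}}

```text
t: 21.25
ee_pos: [585.4, 278.5, 209.2]
orientation: [-1.157, 1.293, 1.138]
ft_force: [-8.4, -3.0, 21.9]
width: 0.2
```

```bash
python3 -c "
from h import *
go((585,278.5,209),174.6)"
```

```text
t 21.25 pos [585.4 278.5 209.2] yang 174.7 j6 -1.03 w 0.2 F [-8.4 -3.  21.9] shift [ 0.2  0.4 -0.1] ('turn', np.float64(0.001))
```

The button is bottomed at z = 209.2 with 22 N. I back off and go above the knob.

{"op": "send_rows", "data": {
  "rows": [
    [-10,0,0,0],
    [-20,0,0,0],
    [-20,0,0,0],
    [0,2,-25,0],
    [0,2,-25,0],
    [0,0,-12,0],
    [0,0,0,0]
  ],
  "fingers": 0.3
}}

```text
t: 21.83
ee_pos: [577.5, 218.2, 265.0]
orientation: [-1.16, 1.288, 1.137]
ft_force: [0.4, 1.0, -0.6]
width: 26.1
```

```bash
python3 -c "
from h import *
d=save('wrist','w15'); go((579.2,213.8,206),174.6)
cv2.imwrite('pics/w15z.png',cv2.resize(d['img'][180:300,250:450,::-1],None,fx=4,fy=4,interpolation=cv2.INTER_CUBIC))"
```

```text
t 21.88 pos [577.7 219.1 265. ] yang 174.8 j6 -1.11 w 26.2 F [-0.8  0.6 -0.3] shift [59.1 -2.9 -3. ] ('turn', np.float64(0.004))
```

View pics/w15z.png

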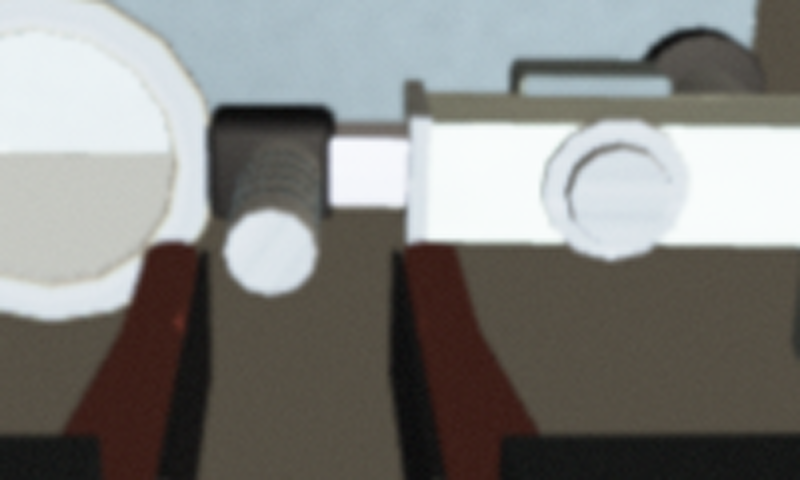

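The button now sits low in its collar. The knob top is at (317,243), 5 mm toward −z of the jaw centre.

{"op": "send_rows", "data": {
  "rows": [
    [3,-2,-4,0],
    [6,-1,-2,0],
    [6,0,0,0],
    [0,0,0,0]
  ]
}}

```text
t: 22.22
ee_pos: [580.6, 213.9, 247.5]
orientation: [-1.16, 1.287, 1.138]
ft_force: [-0.6, 0.1, -0.3]
width: 26.4
```

```bash
python3 -c "
from h import *
go((579.2,213.8,208),174.6)
d=save('wrist','w16')
cv2.imwrite('pics/w16z.png',cv2.resize(d['img'][180:300,250:450,::-1],None,fx=4,fy=4,interpolation=cv2.INTER_CUBIC))"
```

```text
t 22.22 pos [580.6 213.9 247.5] yang 174.8 j6 -1.12 w 26.4 F [-0.6  0.1 -0.3] shift [39.5  0.8  1.2] ('turn', np.float64(0.004))
```

View pics/w16z.png

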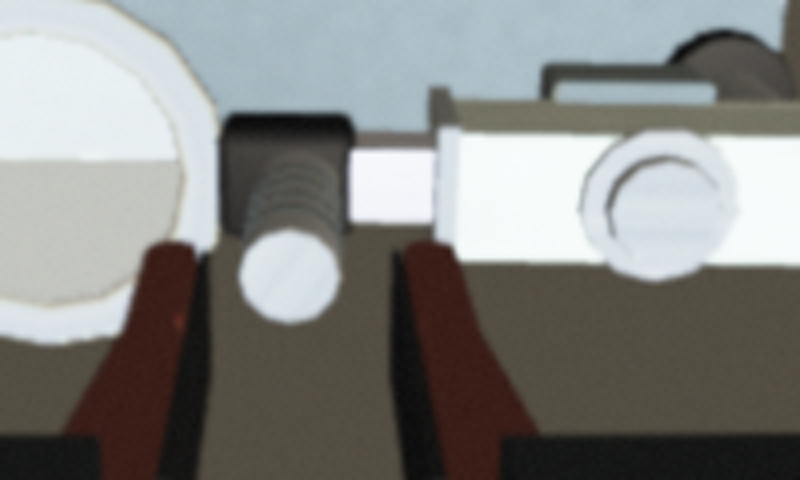

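{"op": "send_rows", "data": {
  "rows": [
    [8,1,-1,0],
    [8,0,0,0],
    [8,0,0,0],
    [6,0,0,0],
    [0,0,0,0]
  ]
}}

```text
t: 22.68
ee_pos: [578.4, 213.1, 213.7]
orientation: [-1.16, 1.288, 1.14]
ft_force: [-1.0, 0.2, -0.0]
width: 26.9
```

```bash
python3 -c "
from h import *
go((579.2,212.8,208),174.6)
d=save('wrist','w17')
cv2.imwrite('pics/w17z.png',cv2.resize(d['img'][180:330,230:430,::-1],None,fx=4,fy=4,interpolation=cv2.INTER_CUBIC))"
```

```text
t 22.68 pos [578.4 213.1 213.7] yang 174.9 j6 -1.12 w 26.9 F [-1.   0.2 -0. ] shift [ 5.6 -0.9 -0. ] ('turn', np.float64(0.006))
```

View pics/w17z.png

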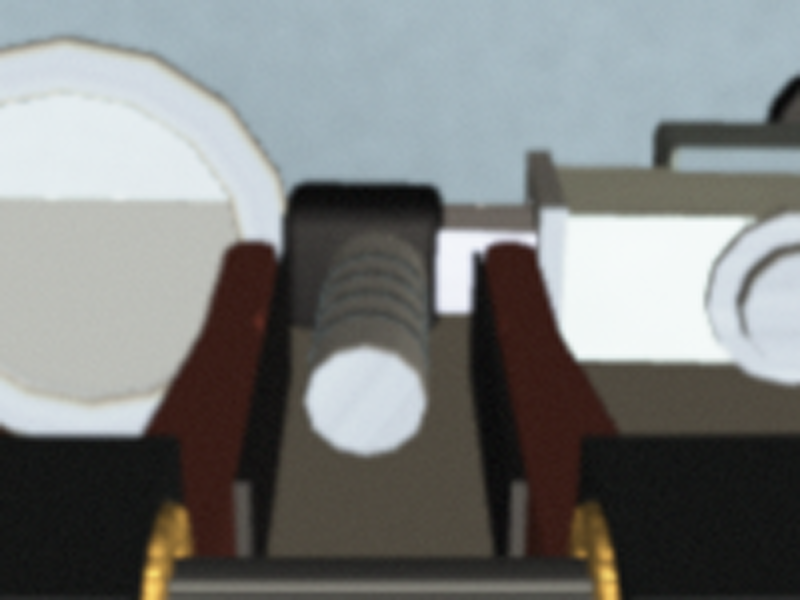

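The knob stands between the pads. Down a few mm more, then close.

{"op": "send_rows", "data": {
  "rows": [
    [5,-1,0,0],
    [0,0,0,0],
    [0,0,0,0]
  ]
}}

```text
t: 22.98
ee_pos: [579.9, 213.0, 208.9]
orientation: [-1.161, 1.287, 1.14]
ft_force: [0.9, -0.7, -0.0]
width: 26.3
```

{"op": "send_rows", "data": {
  "rows": [
    [0,0,0,0],
    [0,0,0,0],
    [0,0,0,0],
    [0,0,0,0],
    [0,0,0,0]
  ],
  "fingers": 0
}}

```text
t: 23.4
ee_pos: [579.9, 211.4, 209.2]
orientation: [-1.162, 1.289, 1.138]
ft_force: [0.8, -1.1, -2.0]
width: 15.7
```

```bash
python3 -c "
from h import *
d=save('wrist','w18')
cv2.imwrite('pics/w18z.png',cv2.resize(d['img'][180:330,230:430,::-1],None,fx=4,fy=4,interpolation=cv2.INTER_CUBIC))
o=ctrl.get_obs()['ee_pos'];y=np.array([.0941,.9956,0]); go(o-140*y,174.6)"
```

```text
t 23.45 pos [579.9 211.4 209.2] yang 174.9 j6 -1.12 w 15.6 F [ 0.4 -1.9 -2.3] shift [   5.2    0.7 -139.9] ('turn', np.float64(0.005))
```

View pics/w18z.png

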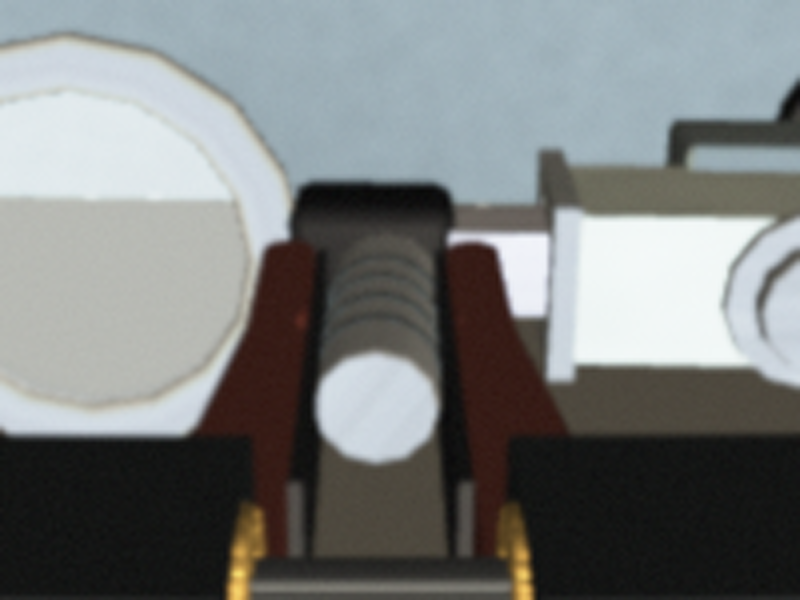

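The knob is gripped with 15.6 mm opening and the TCP home at (579.9, 211.4). I start the pull.

{"op": "send_rows", "data": {
  "rows": [
    [0,0,-8,0],
    [0,0,-12,0],
    [1,0,-12,0],
    [0,0,-12,0],
    [1,0,-12,0],
    [0,0,-8,0],
    [0,0,0,0]
  ]
}}

```text
t: 24.03
ee_pos: [574.3, 148.9, 209.2]
orientation: [-1.156, 1.278, 1.143]
ft_force: [2.2, 2.8, -5.1]
width: 15.4
```

```bash
python3 -c "
from h import *
go((566.7,72,209),174.6)
y=np.array([.0941,.9956]);o=ctrl.get_obs()['ee_pos'];print('travel',(np.array([579.9,211.4])-o[:2])@y)
d=save('wrist','w19')
cv2.imwrite('pics/w19z.png',cv2.resize(d['img'][180:330,230:430,::-1],None,fx=4,fy=4,interpolation=cv2.INTER_CUBIC))"
```

```text
t 24.03 pos [574.3 148.9 209.2] yang 175.0 j6 -1.23 w 15.4 F [ 2.2  2.8 -5.1] shift [  2.2   0.8 -77.2] ('turn', np.float64(0.007))
travel 62.766755765870705
```

View pics/w19z.png

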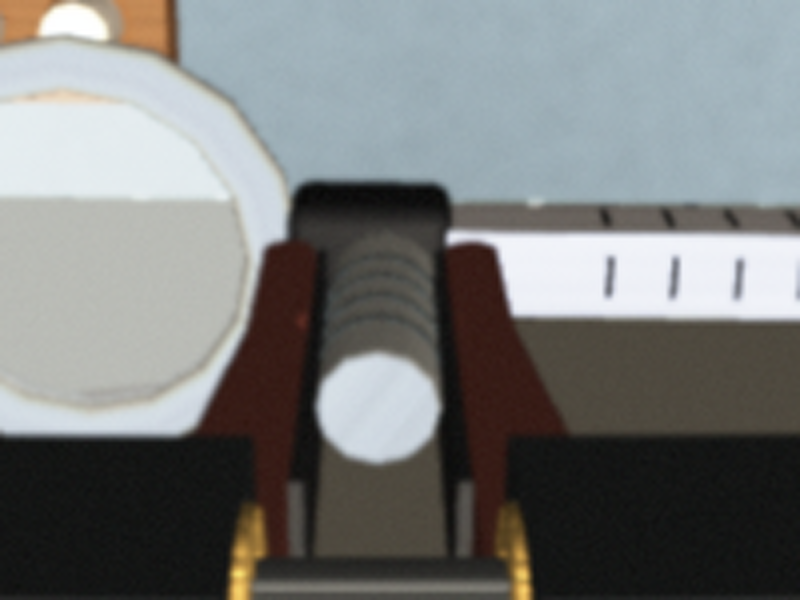

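The boom slides and its scale lines are showing, with travel at about 63 mm. The grip is steady, so I continue.

{"op": "send_rows", "data": {
  "rows": [
    [0,0,-8,0],
    [0,0,-12,0],
    [1,0,-12,0],
    [0,0,-12,0],
    [0,0,-10,0],
    [0,0,-6,0],
    [0,0,0,0]
  ]
}}

```text
t: 24.67
ee_pos: [569.1, 92.2, 209.1]
orientation: [-1.154, 1.273, 1.147]
ft_force: [0.4, 2.9, -4.1]
width: 15.6
```

```bash
python3 -c "
from h import *
go((566.7,72,209),174.6)
y=np.array([.0941,.9956]);o=ctrl.get_obs()['ee_pos'];print('travel',(np.array([579.9,211.4])-o[:2])@y)
d=save('wrist','w20')
cv2.imwrite('pics/w20z.png',cv2.resize(d['img'][150:350,330:640,::-1],None,fx=2.5,fy=2.5,interpolation=cv2.INTER_CUBIC))"
```

```text
t 24.67 pos [569.1  92.2 209.1] yang 175.1 j6 -1.33 w 15.6 F [ 0.4  2.9 -4.1] shift [  0.6   0.6 -20.4] ('turn', np.float64(0.009))
travel 119.64749687141484
```

View pics/w20z.png

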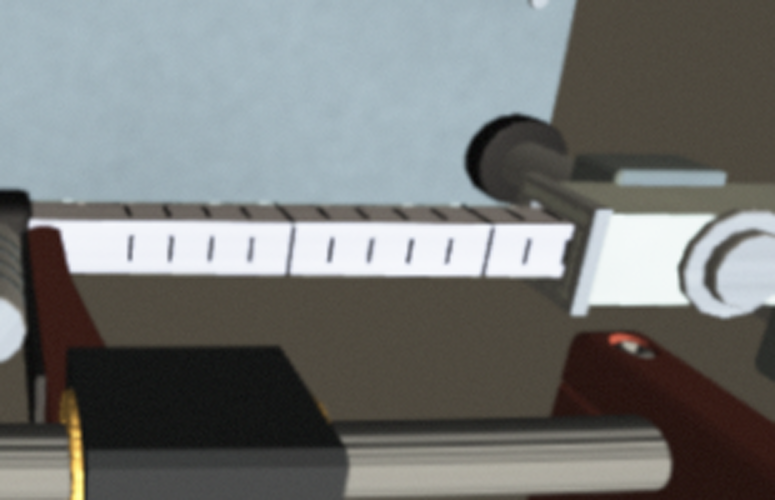

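The long lines for 50 and 100 are at u=290 and 488 in the crop, 110 is at 527, and 120 is just at the mouth. That matches the 119.6 mm from the arm. About 20 mm remain.

{"op": "send_rows", "data": {
  "rows": [
    [0,0,-7,0],
    [0,0,-7,0],
    [0,0,-4,0],
    [0,0,0,0],
    [0,0,0,0]
  ]
}}

```text
t: 25.13
ee_pos: [567.7, 77.4, 209.2]
orientation: [-1.153, 1.272, 1.15]
ft_force: [1.0, 2.7, -4.1]
width: 15.0
```

```bash
python3 -c "
from h import *
go((566.7,72,209),174.6)
y=np.array([.0941,.9956]);o=ctrl.get_obs()['ee_pos'];print('travel',(np.array([579.9,211.4])-o[:2])@y)
d=save('wrist','w21')
cv2.imwrite('pics/w21z.png',cv2.resize(d['img'][150:350,330:640,::-1],None,fx=2.5,fy=2.5,interpolation=cv2.INTER_CUBIC))"
```

```text
t 25.13 pos [567.7  77.4 209.2] yang 175.2 j6 -1.36 w 15.0 F [ 1.   2.7 -4.1] shift [ 0.3  0.6 -5.5] ('turn', np.float64(0.011))
travel 134.5083724778815
```

View pics/w21z.png

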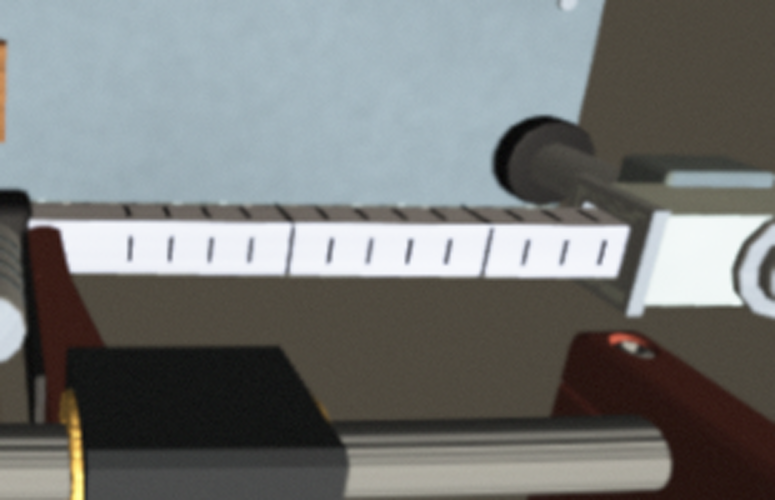

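```bash
python3 -c "
from h import *
f=lambda p:(np.array(p,float)+.5)/2.5-.5+(330,150)
y=np.array([.0941,.9956])
for n,P in (('w20',[(251,250),(290,250),(330,250),(370,250),(410,250),(449,250),(488,250),(527,250),(567,250)]),('w21',[(251,250),(290,250),(330,250),(369,250),(408,250),(447,250),(487,250),(526,250),(564,250),(602,252),(627,252)])):
    d=dict(np.load('pics/%s.npz'%n)); W=onplane(d,f(P),197)[:,:2]; s=W@y; print(n,(s-s[1]+50).round(1), 'abs',s.round(1)[-1])
d=dict(np.load('pics/w21.npz')); cv2.imwrite('pics/w21y.png',cv2.resize(d['img'][215:285,500:620,::-1],None,fx=6,fy=6,interpolation=cv2.INTER_CUBIC))
d=dict(np.load('pics/w20.npz')); cv2.imwrite('pics/w20y.png',cv2.resize(d['img'][215:285,480:600,::-1],None,fx=6,fy=6,interpolation=cv2.INTER_CUBIC))
"
```

```text
w20 [ 40.2  50.   60.1  70.2  80.4  90.4 100.4 110.5 121. ] abs 293.3
w21 [ 40.2  50.   60.1  70.   79.9  89.9 100.3 110.4 120.3 130.5 137.2] abs 294.8
```

View pics/w21y.png

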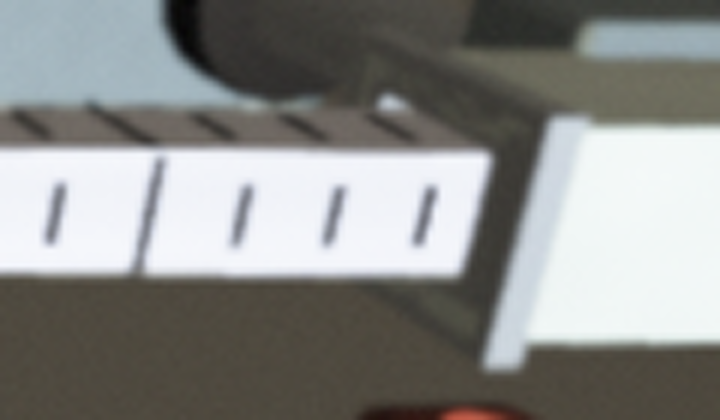

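View pics/w20y.png

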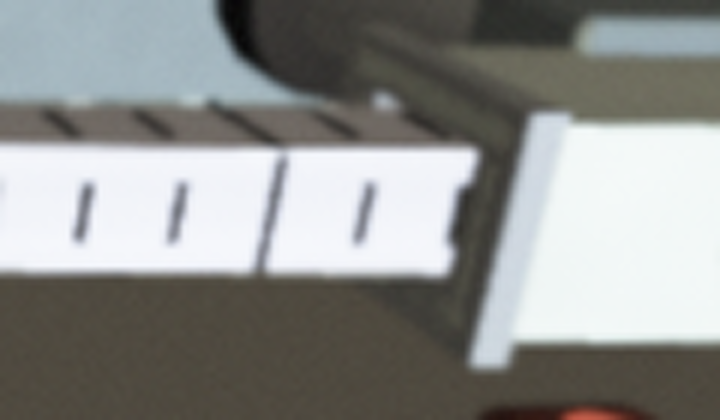

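The reading is about 135 mm: 135.4 from the picture and 134.5 from the arm. About 5 mm more to go.

{"op": "send_rows", "data": {
  "rows": [
    [0,0,-3,0],
    [0,0,-4,0]
  ]
}}

```text
t: 25.35
ee_pos: [567.3, 72.1, 209.2]
orientation: [-1.153, 1.27, 1.151]
ft_force: [1.4, 5.5, -5.5]
width: 15.3
```

```bash
python3 -c "
from h import *
y=np.array([.0941,.9956])
go((566.7,72,209),174.6)
for i in range(3):
    d=save('wrist','w22%d'%i);o=ctrl.get_obs()['ee_pos'];print('travel',(np.array([579.9,211.4])-o[:2])@y)
cv2.imwrite('pics/w22y.png',cv2.resize(d['img'][215:285,500:620,::-1],None,fx=6,fy=6,interpolation=cv2.INTER_CUBIC))
go((566.7,72,209),174.6)"
```

```text
t 25.35 pos [567.3  72.1 209.2] yang 175.3 j6 -1.37 w 15.3 F [ 1.4  5.5 -5.5] shift [ 0.2  0.5 -0.1] ('turn', np.float64(0.012))
travel 140.4248752683723
travel 140.40674301003983
travel 140.41152216521417
t 25.5 pos [567.2  71.6 209.2] yang 175.3 j6 -1.37 w 15.6 F [ 1.3  2.5 -5. ] shift [0.2 0.5 0.4] ('turn', np.float64(0.011))
```

View pics/w22y.png

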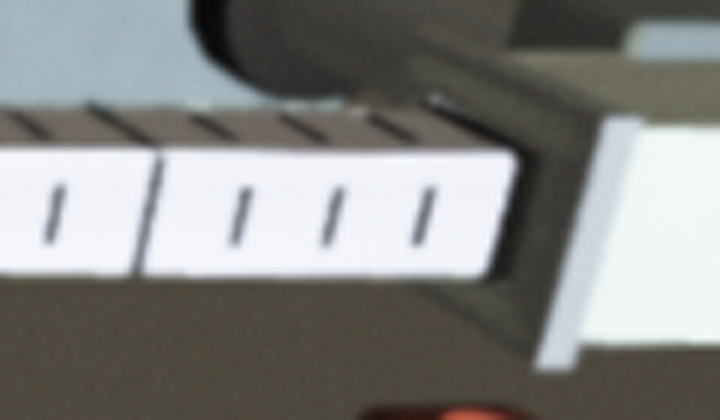

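The broad band is at the mouth and about half drawn out. The arm reads 140.4 mm, steady over 0.15 s. One last scene check.

```bash
python3 -c "
from h import *
d=save('scene','s4'); cv2.imwrite('pics/s4z.png',cv2.resize(d['img'][80:310,250:510,::-1],None,fx=2.5,fy=2.5,interpolation=cv2.INTER_CUBIC)); cv2.imwrite('pics/w222f.png',np.load('pics/w222.npz')['img'][:,:,::-1])"
```

```text
(no output)
```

View pics/s4z.png

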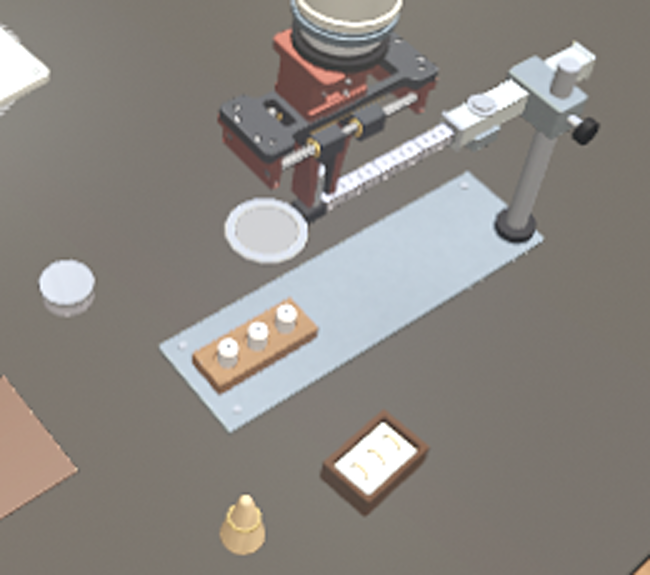

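View pics/w222f.png

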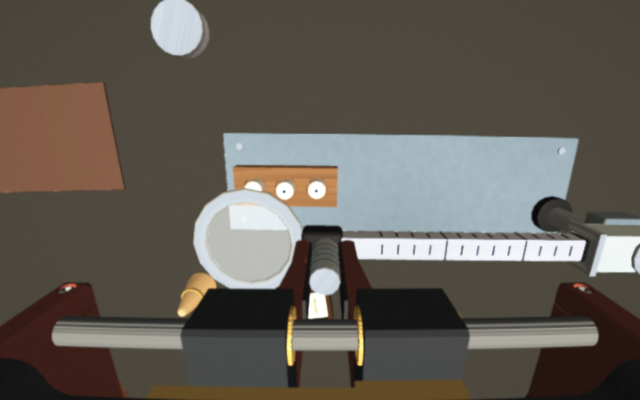

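The beads are upright in all three wells, the button is down, the knob is held, and the lens is out over the carrier. The cone, box and tin look unmoved. I hand in.

```bash
python3 -c "
from h import *
y=np.array([.0941,.9956]);o=ctrl.get_obs();print(o['t'],(np.array([579.9,211.4])-o['ee_pos'][:2])@y,o['width'],o['qvel'].round(3)); print(ctrl.close_job())"
```

```text
25.55 140.42637992039897 15.295958987999878 [-0.002 -0.     0.     0.     0.     0.   ]
the job is handed in; nothing more can be done
None
```

I stood the three beads in the wells, pushed the lock button fully down and drew the boom out by its knob. I handed the job in at about 25.6 s, still holding the knob; no verdict was reported.

- **Beads:** the last scene picture shows all three upright in their wells.
- **Lock button:** it bottomed at about 209 mm with 22 N and looks down in the pictures.
- **Boom:** the arm's own movement gives 140.4 mm, steady over the last readings. In the picture the broad band is at the sleeve's mouth, about half out. One step earlier the two disagreed by about 1 mm (135.4 mm from the picture, 134.5 mm from the arm), which is within the 4 mm tolerance.
- **Grip:** the fingers are closed on the knob at 15.3 mm. I could not measure the contact force between fingers and boom directly.
- **Loupe over the beads:** the scene picture alone does not confirm this, because its slanted view shows the lens beside the carrier. I rely on the travel and the stand's dimensions, which put the lens over the middle well.
- **Cone, box and tin:** they look unmoved, by eye only; I did not measure them again.

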